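# Close up the shaker's bearing: flange bolts home, snap ring held open at its groove

### The arm

A 6-joint arm with a two-finger parallel gripper is mounted at the origin on the work surface. World frame = base frame: x ahead of the robot, y to its left, z up, the work surface at z = 0. Lengths are in mm, angles in rad, forces in N, time in s.
With the tool pointing down it reaches from about 300 to 875 mm from the base axis. Payload 6.4 kg.
Tool frame: the origin (TCP) lies on the centre line of the jaws, within the pads' length; the fingertips stand 14 mm ahead of it and the grasp point (between the pads) lies 5 mm behind it; z points along the fingers, x is the direction in which the jaws open and shut, and the axes are right-handed (so a half turn about z gives the same grasp; the last joint's range is limited). The gripper opens to 88 mm and grips with 3 to 60 N. Pads are 18 mm wide; open, the fingers measure 123 mm over their backs; the gripper's body (75 mm by 187 mm) begins 45 mm behind the grasp point.
Start: joints at [1.05, 0.181, 1.607, -0, 1.354, -0.206], TCP at [178.024, 546.762, 252.714] pointing down, gripper open.
Joint ranges: [-2.99, 2.99], [-0.89, 2.07], [0.3, 2.58], [-1.14, 4.28], [0, 2.63], [-3.12, 3.12]. Speed limits (rad/s): [2.57, 2.57, 3.01, 3.14, 3.14, 3.14].

### API

Orientations are given as [roll, pitch, yaw] about the fixed x, y, z axes, in that order (R = Rz(yaw) Ry(pitch) Rx(roll)).
In Python, from workcell import r, vision, job gives the robot as it stands.
- The arm moves only by the tool play_rows, never from a script. Its argument "series" is one flat list of numbers, 4 for each row, row after row: the shift along the world's x, y, z in cm, then the turn about the world's z in rad. In form: [tx, ty, tz, yaw, tx, ty, tz, yaw, ...]. A call has 1 to 20 rows; each row is the pose to reach, as a shift and turn from the pose commanded when the call began; what a row does not reach only later rows make up. A row lasts 1/10 s, in which the tool goes at most 50 mm and 8.59 degrees, less where a joint would pass 70% of its speed; a pose out of reach is approached as far as the arm can. A call with a gripper value outside its range is refused whole. "jaw" is the opening, from 0 (shut) to 1 (fully open), set as the call begins (left out, the last holds). The fingers move at their own pace and stop on an object; the grip force is fixed at half the most. Time passes only in rows, so rows that repeat a pose let the fingers close. It gives the time, the measured TCP pose, the force and the opening at its end, in the units of the state.
- r.state(): the state, without advancing time (a new reading comes with each control period).
- vision.capture(name): name is "side" or "top" or "wrist"; returns a dict with "image" (420x560x3 uint8, red, green, blue), "K" (3x3 intrinsics, pixels), "k1" (the pictures are not rectified: a ray, as slopes to the right and down, at radius r is drawn at 1 + k1 r^2 times it, then the intrinsics apply), "rvec" (rotation vector, rad) and "tvec" (3), from world to camera coordinates, as OpenCV has them; the wrist camera has in their place "hand_eye" (4x4, takes a point from camera to tool coordinates, whose origin is the TCP and whose axes are the tool frame's). Camera axes: x right, y down, z forward; pixel columns grow to the right and rows downward; lengths in mm; the calibration is good to about 2 mm. A picture is of the moment at which its call begins: read the wrist's pose just before it. There is no depth.
- job.job_done(): hands the job in, once; it reports no verdict.
The state is a dict: "clock": time; "qpos": joint angles; "dq": joint speeds; "joint_efforts": joint torques, N m; "tcp_pos": TCP position; "ee_rot": TCP orientation; "force": force on the tool from outside, world axes, zero at the start; "wrist_torque": the same for the moment, N m; "width": finger opening in mm.
Only numpy, scipy, OpenCV 4.12 (cv2) and the standard library are available. Lean on these libraries where they do the work, as an engineer would, in place of code of your own. Each camera call takes 0.05 s, during which the arm holds its last target. There are 200 camera calls.

### The job

The shaker's platform is off and its spindle bearing is going back together. First turn each of the three captive T-bolts on the bearing flange clockwise to its end stop. Then take the bent-tip pliers, set their tips in the gap of the snap ring on the white post, squeeze to spread the ring, lift it off, and slide it gently and level down the spindle to the groove just above the bearing sleeve. Finish there still gripping the pliers, with the ring held wide open at the groove, so that I can check it before it is let go; leave the jar, the bottle and the carton alone.

Things in the scene. Friction and masses are not known exactly. Their poses are not given: they have to be found in the camera images.
- bolt1 (a joint): turn of T-bolt 1, rad: grows clockwise seen from above, 1.45 is its end stop (fully home); starts at 0.1 to 0.6 and stays where it is left, friction 0.1 N m
- bolt2 (a joint): turn of T-bolt 2, as bolt1
- bolt3 (a joint): turn of T-bolt 3, as bolt1
- bolt1_grip (a point): T-bolt 1: steel T-handle, its bar 40 mm long, 10 mm wide, 17 mm tall. The point lies on the bolt's axis inside the bar, 8 mm below the bar's top and 21 mm above the round aluminium flange; its x axis runs along the bar and turns with it, z is up. The bolts stand 64 mm from the spindle's axis, 120 degrees apart
- bolt2_grip (a point): T-bolt 2, as bolt1_grip
- bolt3_grip (a point): T-bolt 3, as bolt1_grip
- groove (a point): on the axis of the shaker's upright steel spindle, at mid-height of its groove; z up. Spindle 36 mm across, its chamfered top 24 mm above this point; groove 31 mm across, 6 mm wide (3 mm above and below). The bearing sleeve under the groove is 47 mm across; its flat top is the groove's lower side
- shaker: orbital shaker, fixed, white, 240 x 250 mm, aluminium deck 85 mm above the bench; origin on the bench under the spindle. On the deck a round flange (radius 84 mm, 6 mm thick) with the T-bolts, whose tops stand 10 mm above the groove point, and a bearing cap (radius 34 mm, 3 mm thick) on the flange; the groove point is 25 mm above the deck
- ring: snap ring, dark spring steel, 4 mm thick, 30 g, lying flat on the post. Origin: centre of its rigid rear arc (inner radius 20, outer 25 mm) at mid-thickness; z is its axis, the gap faces -x. Two springy arms end in lugs beside the gap, each with a V notch (6 mm wide, 4 mm deep) facing the gap. Relaxed it does not pass the spindle; fully spread it clears it by 2 mm all round
- post: white post that carries the ring, fixed: seat 60 mm above the bench, 44 mm across, with a peg 25 mm across and 10 mm high through the ring. The ring's lugs reach clear beyond the seat. Origin under its centre, on the bench
- ring_arm_left (a joint): opening of the arm at +y of the ring, rad: 0 at rest, about 0.21 with the pliers at their stop (0.15 just clears the spindle); springs shut, 6 N at the lug when open. In the ring's frame a pliers pin seated in its notch is centred at x -29, y 10.6 mm at rest, x -30, y 18.3 mm fully spread. The free gap between the two lugs at rest is 20 mm
- ring_arm_right (a joint): opening of the arm at -y of the ring, as ring_arm_left, mirrored
- pliers: external snap-ring pliers, tips bent down 90 degrees, lying flat. Origin: the pivot's centre at mid-thickness; z up, jaws to +x, handles to -x (turns with the left lever). 180 mm long, 170 g; black handles 8 mm wide, 14 mm tall, from 28 to 113 mm behind the pivot. Squeezing the handles spreads the tips; a spring reopens them. Undersides: jaws 4 mm, handles and pivot 7 mm below the origin
- cradle: aluminium rest under the pliers, fixed: two cross bars 45 mm high, under the pivot and under the handle ends, open between over a 4 mm base. Origin on the bench under the pivot; x towards the jaws
- pliers_lever (a joint): squeeze of the pliers, rad: 0 handles apart (60 mm over the outside at the handle points), 0.44 at the stop (43 mm, tip centres 36.6 mm apart). The spring pushes back with 6 N at once: fingers held 58.5 mm apart carry the pliers with the tips still together. With the ring on, reaching the stop takes about 18 N (grip with 30 to 40); the stop prevents over-spreading
- tip_left (a point): left tip: centre of the small foot at the lower end of the bent-down pin, 30 mm below the pliers' mid-plane, 68 mm ahead of the pivot. Pin 4.8 mm thick, foot a ball 6.4 mm across that keeps the ring from sliding off: lower it between the lugs to 5 to 10 mm below the ring's mid-plane before squeezing. At rest the tip centres are 7 mm apart. Squeezed, the tips stay about as far ahead of the fingers
- tip_right (a point): right tip, as tip_left
- handle_left (a point): middle of the left handle, about 45 mm behind the pivot, at the pliers' mid-height: one side of the place to grip (near the balance point), clear between the cradle's bars
- handle_right (a point): middle of the right handle, across from handle_left
- jar: white jar with a blue lid, 90 mm across, 130 mm high, left of the shaker; leave alone. Origin under its centre
- amber: amber bottle, 64 mm across, 130 mm high; leave alone. Origin under its centre
- carton: flat carton, 90 x 130 x 45 mm, beyond the shaker; leave alone. Origin under its centre
There are look-alikes about, which are no part of the job. What is shaped like the pliers but green is not meant.

How it is judged (in metres and radians):
On the way, in this order (a step that is already met when the one before it is completed fails the run):
1. all three T-bolts are at their end stops, the ring not yet spread (value of joint each of bolt1, bolt2, bolt3 above 1.37 rad and value of joint each of ring_arm_left, ring_arm_right below 0.08 rad), for 0.1 s.
2. the ring is spread on the pliers' tips and carried clear of its post, over the height of the spindle (value of joint each of ring_arm_left, ring_arm_right above 0.15 rad and contact force between ring and pliers above 2 N and distance of ring from where it was at the start of the episode above 0.05 m and z of ring in the frame of groove above 0.022 m), for 0.1 s.
At the end, for the whole second after the job is handed in: The three T-bolts are within 0.08 rad of their stops; the ring is round the spindle at the groove (mid-thickness within 2 mm of its middle, centre within 5 mm of the axis, level within 0.15 rad), both arms held open over 0.15 rad by the pliers, which the robot still grips; all at rest (value of joint each of bolt1, bolt2, bolt3 above 1.37 rad and horizontal distance between ring and groove below 0.005 m and z of ring in the frame of groove between -0.0025 and 0.002 m and angle between ring's own z axis and vertical below 0.15 rad and value of joint each of ring_arm_left, ring_arm_right above 0.15 rad and contact force between ring and pliers above 2 N and contact force between the fingers and pliers above 5 N and linear speed of ring below 0.02 m/s); the arm keeps its last pose, push and grip.
It fails at once if the jar, the bottle or the carton is disturbed (distance of any of jar, amber, carton from where it was at the start of the episode above 0.02 m or angle between any of jar, amber's own z axis and vertical above 0.3 rad).
It fails at once if the spindle is struck hard with the ring or the pliers (contact force between any of ring, pliers and shaker above 40 N).
It also fails if it takes over 72 s, if anything falls off the work surface, if the arm or the gripper's body presses on something with over 40 N, if the wrist force passes 120 N, or if a joint passes its speed limit or range.

## Working session

There is one attempt and no reset: what is moved stays moved. The work goes in short steps, Python scripts to look and compute and a tool call to move; the robot and the scene stay as the last step left them, time stands still between calls to the robot, and variables do not carry over. Pictures are saved under pics/ and viewed, about 8 in all and at most 12, crops included, and the job is handed in when it is done.

Besides the shell and the picture viewer there is one more tool, called after "Emit:" by a JSON object that holds its "fn" and its "kwargs". play_rows: Moves the arm, as the interface text tells. Its arguments: {"type":"object","properties":{"series":{"type":"array","items":{"type":"number"}},"jaw":{"type":"number"}},"required":["series"]}

```bash
mkdir -p pics; ls
cat > h.py <<'E'
import numpy as np, cv2, pickle
from scipy.spatial.transform import Rotation as R
from workcell import r, vision, job
def cap(name, tag):
    s=r.state(); c=vision.capture(name); c['state']=s
    cv2.imwrite(f'pics/{tag}.png', c['image'][:,:,::-1]); pickle.dump(c,open(f'pics/{tag}.pkl','wb')); return c
def load(tag): return pickle.load(open(f'pics/{tag}.pkl','rb'))
def pose(c):  # cam->world R, centre
    if 'rvec' in c:
        Rm=cv2.Rodrigues(np.array(c['rvec'],float))[0]; return Rm.T, -Rm.T@np.array(c['tvec'],float).ravel()
    s=c['state']; T=np.array(c['hand_eye'],float); Rt=R.from_euler('xyz',s['ee_rot']).as_matrix()
    return Rt@T[:3,:3], Rt@T[:3,3]+np.array(s['tcp_pos'])
def rays(c,uv):
    K=np.array(c['K'],float); p=np.atleast_2d(np.array(uv,float))
    d=np.c_[(p[:,0]-K[0,2])/K[0,0],(p[:,1]-K[1,2])/K[1,1]]; rd=np.linalg.norm(d,axis=1); q=rd.copy()
    for _ in range(30): q=rd/(1+c['k1']*q*q)
    d=d*(q/np.maximum(rd,1e-9))[:,None]
    Rm,o=pose(c); return o, np.c_[d,np.ones(len(d))]@Rm.T
def onz(c,uv,z):
    o,d=rays(c,uv); return o+d*((z-o[2])/d[:,2])[:,None]
def proj(c,P):
    Rm,o=pose(c); q=(np.atleast_2d(P)-o)@Rm; d=q[:,:2]/q[:,2:]; d=d*(1+c['k1']*(d**2).sum(1))[:,None]
    K=np.array(c['K'],float); return d*[K[0,0],K[1,1]]+K[:2,2]
def tri(c1,u1,c2,u2):
    o1,d1=rays(c1,u1);o2,d2=rays(c2,u2);d1=d1[0];d2=d2[0]
    A=np.c_[d1,-d2];t=np.linalg.lstsq(A,o2-o1,rcond=None)[0];a=o1+t[0]*d1;b=o2+t[1]*d2
    return (a+b)/2,np.linalg.norm(a-b)
E
python3 - <<'E'
from h import *
print(r.state())
for n in('top','side','wrist'):
    c=cap(n,n+'0'); print(n,c['K'],c['k1'],pose(c))
a=cv2.imread('pics/top0.png');b=cv2.imread('pics/side0.png');
cv2.imwrite('pics/w0b.png',cv2.imread('pics/wrist0.png'))
E
```

```text
pics
{'clock': 0.0, 'qpos': array([ 1.04970727e+00,  1.81548248e-01,  1.60796989e+00, -1.27776184e-05,
        1.35377778e+00, -2.06289647e-01]), 'dq': array([-0.00139083,  0.00043702, -0.0017306 ,  0.0009851 , -0.00146758,
       -0.00012016]), 'joint_efforts': array([ 1.24150087e-03, -4.33873022e+01, -3.41848648e+01,  7.03139277e-02,
        3.87351459e-02, -1.55598259e-04]), 'tcp_pos': array([177.76581301, 546.31368694, 251.82447444]), 'ee_rot': array([-3.14125598e+00,  1.66970831e-03,  1.25599996e+00]), 'force': array([ 1.67651079, -0.07893149,  0.07160245]), 'wrist_torque': array([ 0.02338557, -0.02053754,  0.01054231]), 'width': 88.10578892668768}
top [[450.78601887   0.         280.77554541]
 [  0.         450.78601887 206.9107803 ]
 [  0.           0.           1.        ]] -0.12523534647056855 (array([[ 0.02712241, -0.99775725,  0.06119516],
       [-0.99956088, -0.02780045, -0.01025577],
       [ 0.01193402, -0.06089013, -0.99807313]]), array([ 426.64136048,   31.21682992, 1521.42252742]))
side [[491.62960974   0.         282.80371737]
 [  0.         491.62960974 210.20292134]
 [  0.           0.           1.        ]] -0.10927757241903588 (array([[ 0.9942923 , -0.08024284,  0.07031294],
       [-0.1066311 , -0.76935598,  0.62985807],
       [ 0.00355408, -0.63376058, -0.77352111]]), array([ 444.9819984 , -728.62940855,  987.4054689 ]))
wrist [[294.21985908   0.         278.12225488]
 [  0.         294.21985908 211.56904974]
 [  0.           0.           1.        ]] -0.042996781817478444 (array([[ 0.30901319,  0.91971186,  0.24215892],
       [ 0.95105414, -0.29812573, -0.08134537],
       [-0.00262049,  0.25544304, -0.96682056]]), array([114.58350129, 568.04201288, 384.20823088]))
```

View pics/top0.png

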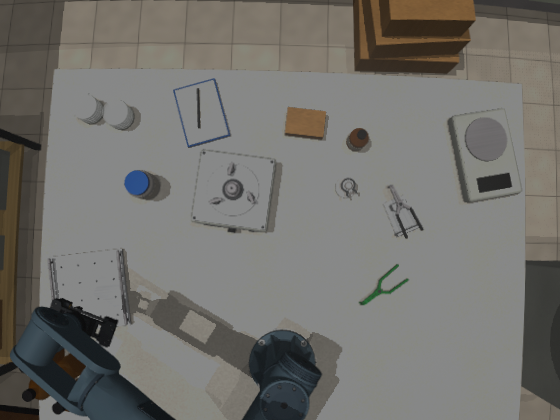

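View pics/side0.png

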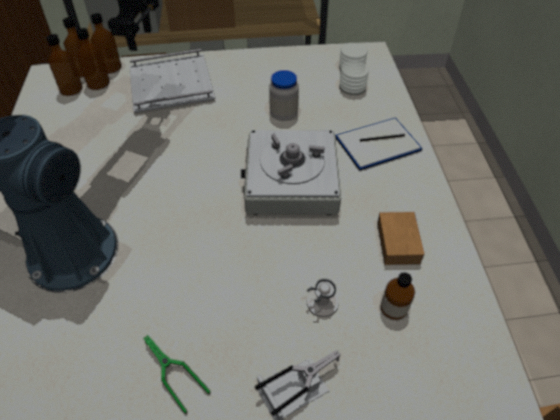

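Top view: shaker spindle at (233,188) with three T-bolts around it; ring on the white post at (348,187); black-handled pliers on the cradle at about (404,210). The look-alike is the green pliers at (385,285). The jar is at (138,183), the bottle at (358,139), the carton at (305,122). The side view agrees: ring (322,290), pliers (300,380).

Run:
```python
from h import *
t=load('top0');s=load('side0')
print('spindle',tri(t,(233,188),s,(292,150)), onz(t,(233,187),134))
print('ring',onz(t,(348,187),62),onz(s,(323,290),62)); print('pivot',onz(t,(403,204),52),onz(s,(310,370),52))
print('jar',onz(t,(137,182),130),'amber',onz(t,(358,139),130),'carton',onz(t,(305,122),45))
w=load('wrist0'); print(np.array(w['hand_eye']))
A=cv2.resize(cv2.imread('pics/top0.png')[140:240,185:285],None,fx=4,fy=4,interpolation=cv2.INTER_CUBIC)
B=cv2.resize(cv2.imread('pics/top0.png')[160:260,330:430],None,fx=4,fy=4,interpolation=cv2.INTER_CUBIC)
cv2.imwrite('pics/crop0.png',np.hstack([A,B]))
```

```text
spindle (array([567.31813663, 167.18264636, 124.47074445]), np.float64(0.38401586728566495)) [[569.27362661 166.36966814 134.        ]]
ring [[ 587.41576808 -201.65488845   62.        ]] [[ 591.56550044 -205.17273428   62.        ]]
pivot [[ 537.64847479 -387.94278584   52.        ]] [[ 539.86102494 -375.43152504   52.        ]]
jar [[577.57910617 469.41571936 130.        ]] amber [[ 732.88369855 -220.35754724  130.        ]] carton [[803.2936811  -57.09305014  45.        ]]
[[ 9.99999201e-01  8.94128983e-04 -8.93540256e-04  8.61694620e-01]
 [-6.35907471e-04  9.66751447e-01  2.55717102e-01 -6.68718825e+01]
 [ 1.09247541e-03 -2.55716329e-01  9.66751243e-01 -1.32258846e+02]
 [ 0.00000000e+00  0.00000000e+00  0.00000000e+00  1.00000000e+00]]
```

View pics/crop0.png

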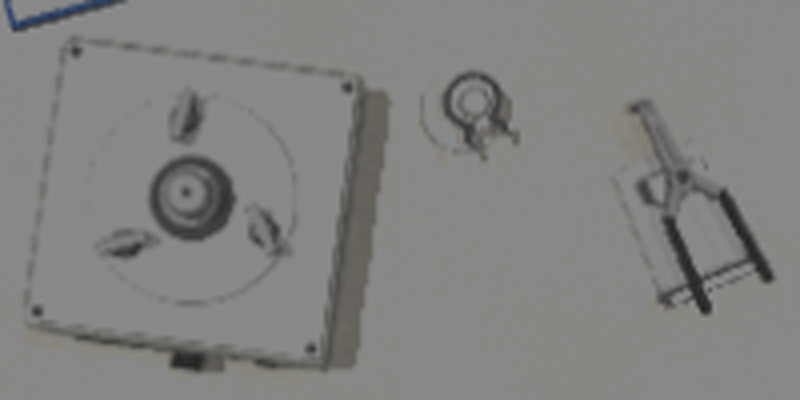

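The crop confirms my choices: steel pliers with black handles (pivot at about (403,204) in the top view) and the dark ring with its gap facing the robot. Next I move the wrist camera over the shaker.

Emit:
{"fn": "play_rows", "kwargs": {"series": [37,-38,3,0,37,-38,3,0,37,-38,3,0,37,-38,3,0,37,-38,3,0,37,-38,3,0,37,-38,3,0,37,-38,3,0,37,-38,3,0,37,-38,3,0,37,-38,3,0,37,-38,3,0,37,-38,3,0,37,-38,3,0], "jaw": 0.35}}

```text
clock: 1.55
tcp_pos: [547.1, 167.6, 282.3]
ee_rot: [-3.14, 0.0, 1.257]
force: [0.2, -0.1, 0.3]
width: 30.7
```

Run:
```python
from h import *
w=cap('wrist','w1'); print(r.state()['tcp_pos'],r.state()['ee_rot'],r.state()['dq'])
```

```text
[547.04635118 167.85515999 282.48926909] [-3.14082844e+00  4.46101678e-05  1.25748303e+00] [ 0.00792677 -0.00299419 -0.00400866 -0.00089858 -0.00288992 -0.00268037]
```

View pics/w1.png

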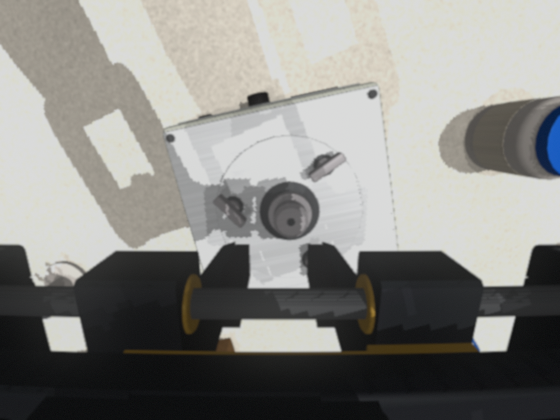

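Wrist view: the spindle is at (290,212) and two bolts are visible at (325,165) and (235,210). The fingers hide the third bolt, so I shift the camera.

Emit:
{"fn": "play_rows", "kwargs": {"series": [4,-1.2,-1,0,7,-2.2,-2,0,7,-2.2,-2,0,7,-2.2,-2,0,7,-2.2,-2,0]}}

```text
clock: 2.1
tcp_pos: [617.0, 146.0, 263.1]
ee_rot: [-3.141, -0.0, 1.258]
force: [-0.5, 0.5, -0.5]
width: 30.8
```

Run:
```python
from h import *
w=cap('wrist','w2'); print(w['state']['tcp_pos'])
im=cv2.imread('pics/w2.png'); cv2.imwrite('pics/w2c.png',cv2.resize(im[0:260,150:430],None,fx=2.3,fy=2.3,interpolation=cv2.INTER_CUBIC))
```

```text
[617.01046491 145.95888797 263.12019324]
```

View pics/w2c.png

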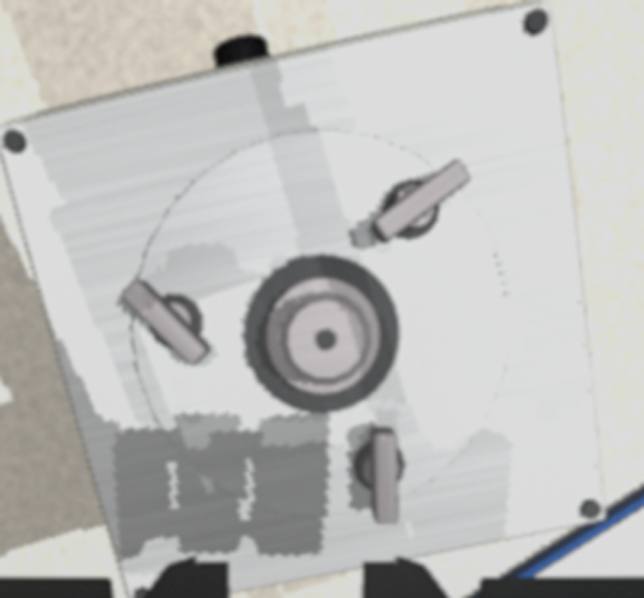

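```bash
cat > b.py <<'E'
from h import *
w=load('w2')
f=lambda p:np.array(p)/2.3+[150,0]
ax=onz(w,f((325,339)),134)[0]; print('axis',ax, 'sleeve', onz(w,f((321,333)),107)[0], 'flange r')
C=[]
for n,p,q in (('A',(465,168),(379,233)),('B',(131,290),(194,355)),('C',(384,430),(386,522))):
    P=onz(w,f(p),120)[0];Q=onz(w,f(q),120)[0];c=(P+Q)/2;d=Q-P;v=(c-ax)[:2]; C.append(c)
    phi=np.arctan2(v[1],v[0]); b=np.arctan2(d[1],d[0])
    print(n,c.round(1),'len',np.linalg.norm(d).round(1),'R',np.hypot(*v).round(1),'phi',phi.round(3),'bar',(b%np.pi).round(3),'bar-phi mod pi',((b-phi)%np.pi).round(3))
print(np.mean(C,0))
E
python3 b.py
```

```text
axis [567.87929282 174.5780097  134.        ] sleeve [566.49020746 174.46743214 107.        ] flange r
A [530.3 225.6 120. ] len 39.8 R 63.3 phi 2.205 bar 1.895 bar-phi mod pi 2.831
B [542.7 115.6 120. ] len 34.9 R 64.1 phi -1.974 bar 0.445 bar-phi mod pi 2.419
C [630.5 182.1 120. ] len 39.8 R 63.0 phi 0.12 bar 2.884 bar-phi mod pi 2.764
[567.83241678 174.42965798 120.        ]
```

Emit:
{"fn": "play_rows", "kwargs": {"series": [1.4,3.6,-5,0.055,1.4,3.6,-10,0.055,1.4,3.6,-14,0.055,1.4,3.6,-15.1,0.055,1.4,3.6,-15.1,0.055,1.4,3.6,-15.1,0.055]}}

```text
clock: 2.75
tcp_pos: [633.5, 181.0, 114.7]
ee_rot: [3.138, -0.001, 1.311]
force: [0.6, 0.2, 0.7]
width: 30.7
```

Emit:
{"fn": "play_rows", "kwargs": {"series": [0,0,0,0,0,0,0,0,0,0,0,0,0,0,0,0,0,0,0,0,0,0,0,0], "jaw": 0}}

```text
clock: 3.35
tcp_pos: [633.6, 180.7, 114.5]
ee_rot: [3.138, -0.001, 1.311]
force: [-0.7, -0.4, 7.3]
width: 13.1
```

Run:
```python
from h import *
s=r.state(); print({k:np.round(s[k],3) for k in('clock','tcp_pos','ee_rot','force','wrist_torque','width')})
```

```text
{'clock': np.float64(3.35), 'tcp_pos': array([633.629, 180.678, 114.454]), 'ee_rot': array([ 3.138e+00, -1.000e-03,  1.311e+00]), 'force': array([-0.658, -0.396,  7.286]), 'wrist_torque': array([-0.109,  0.085, -0.008]), 'width': np.float64(13.115)}
```

Emit:
{"fn": "play_rows", "kwargs": {"series": [0,0,0,0,0,0,0,0,0,0,0,0,0,0,0,0]}}

```text
clock: 3.75
tcp_pos: [633.6, 180.7, 114.4]
ee_rot: [3.138, -0.001, 1.311]
force: [0.2, -0.2, 7.2]
width: 12.9
```

```bash
cat > st.py <<'E'
from h import *
s=r.state(); print({k:np.round(s[k],3).tolist() for k in('clock','tcp_pos','ee_rot','force','wrist_torque','width')})
E
python3 st.py
```

```text
{'clock': 3.75, 'tcp_pos': [633.618, 180.666, 114.419], 'ee_rot': [3.138, -0.001, 1.311], 'force': [0.17, -0.152, 7.188], 'wrist_torque': [-0.174, 0.144, -0.022], 'width': 12.874}
```

Emit:
{"fn": "play_rows", "kwargs": {"series": [0,0,0.15,0,0,0,0.3,0,0,0,0.3,0,0,0,0.3,0]}}

```text
clock: 4.15
tcp_pos: [633.4, 180.7, 114.8]
ee_rot: [3.138, -0.001, 1.311]
force: [7.7, 0.5, -5.7]
width: 12.6
```

```bash
python3 st.py
```

```text
{'clock': 4.15, 'tcp_pos': [633.396, 180.67, 114.814], 'ee_rot': [3.138, -0.001, 1.311], 'force': [7.686, 0.545, -5.734], 'wrist_torque': [0.112, -1.117, 0.019], 'width': 12.625}
```

Emit:
{"fn": "play_rows", "kwargs": {"series": [0,0,-0.15,0,0,0,-0.15,-0.1,0,0,-0.15,-0.2,0,0,-0.15,-0.3,0,0,-0.15,-0.4,0,0,-0.15,-0.5,0,0,-0.15,-0.5]}}

```text
clock: 4.85
tcp_pos: [633.3, 180.3, 114.5]
ee_rot: [3.139, -0.002, 0.81]
force: [3.4, -2.1, 4.1]
width: 12.5
```

```bash
python3 st.py
```

```text
{'clock': 4.85, 'tcp_pos': [633.266, 180.263, 114.531], 'ee_rot': [3.139, -0.002, 0.81], 'force': [3.372, -2.119, 4.106], 'wrist_torque': [-0.417, -0.474, 0.081], 'width': 12.509}
```

Emit:
{"fn": "play_rows", "kwargs": {"series": [0,0,0,-0.1,0,0,0,-0.2,0,0,0,-0.3,0,0,0,-0.4,0,0,0,-0.5,0,0,0,-0.5]}}

```text
clock: 5.45
tcp_pos: [632.9, 180.1, 114.5]
ee_rot: [3.14, -0.002, 0.311]
force: [1.7, -3.1, 5.3]
width: 12.7
```

```bash
python3 st.py
```

```text
{'clock': 5.45, 'tcp_pos': [632.907, 180.057, 114.502], 'ee_rot': [3.14, -0.002, 0.311], 'force': [1.651, -3.065, 5.301], 'wrist_torque': [-0.627, -0.161, 0.056], 'width': 12.665}
```

Emit:
{"fn": "play_rows", "kwargs": {"series": [0,0,0,-0.05,0,0,0,-0.1,0,0,0,-0.1]}}

```text
clock: 5.75
tcp_pos: [632.8, 180.0, 114.5]
ee_rot: [3.14, -0.001, 0.213]
force: [1.2, -2.5, 6.1]
width: 13.1
```

```bash
python3 st.py
```

```text
{'clock': 5.75, 'tcp_pos': [632.788, 180.029, 114.459], 'ee_rot': [3.14, -0.001, 0.213], 'force': [1.166, -2.509, 6.094], 'wrist_torque': [-0.632, -0.213, 0.069], 'width': 13.097}
```

Emit:
{"fn": "play_rows", "kwargs": {"series": [0,0,0,-0.05,0,0,0,-0.1,0,0,0,-0.1]}}

```text
clock: 6.05
tcp_pos: [632.7, 180.0, 114.5]
ee_rot: [3.14, -0.001, 0.113]
force: [1.0, -4.5, 5.8]
width: 13.2
```

```bash
python3 st.py
```

```text
{'clock': 6.05, 'tcp_pos': [632.691, 180.017, 114.471], 'ee_rot': [3.14, -0.001, 0.113], 'force': [0.979, -4.484, 5.807], 'wrist_torque': [-0.665, -0.076, 0.054], 'width': 13.199}
```

Emit:
{"fn": "play_rows", "kwargs": {"series": [0,0,0,-0.05,0,0,0,-0.1,0,0,0,-0.1]}}

```text
clock: 6.35
tcp_pos: [632.6, 180.0, 114.5]
ee_rot: [3.14, -0.001, 0.013]
force: [0.2, -4.1, 5.8]
width: 12.7
```

```bash
python3 st.py
```

```text
{'clock': 6.35, 'tcp_pos': [632.616, 179.991, 114.467], 'ee_rot': [3.14, -0.001, 0.013], 'force': [0.195, -4.095, 5.805], 'wrist_torque': [-0.697, 0.021, 0.223], 'width': 12.723}
```

Emit:
{"fn": "play_rows", "kwargs": {"series": [0,0,0,-0.05,0,0,0,-0.08,0,0,0,-0.08]}}

```text
clock: 6.65
tcp_pos: [632.6, 180.5, 114.5]
ee_rot: [3.141, -0.001, -0.066]
force: [1.5, -1.7, 5.3]
width: 12.8
```

```bash
python3 st.py
```

```text
{'clock': 6.65, 'tcp_pos': [632.592, 180.531, 114.451], 'ee_rot': [3.141, -0.001, -0.066], 'force': [1.48, -1.682, 5.329], 'wrist_torque': [-0.392, -0.017, 0.182], 'width': 12.835}
```

Emit:
{"fn": "play_rows", "kwargs": {"series": [0,0,0,0,0,0,0,0,0,0,0,0,0,0,0,0,0,0,5,0,0,0,5,0.1,-5,2.2,5,0.25,-10.1,4.4,5,0.39,-10.1,4.4,5,0.39,-10.1,4.4,3,0.39,-10.1,4.4,0.3,0.39,-10.1,4.4,0.3,0.39,-10.1,4.4,0.3,0.39], "jaw": 0.35}}

```text
clock: 7.95
tcp_pos: [531.0, 224.6, 116.1]
ee_rot: [-3.141, 0.001, 0.32]
force: [0.5, 0.2, -0.1]
width: 30.7
```

Emit:
{"fn": "play_rows", "kwargs": {"series": [0,0,0,0,0,0,0,0,0,0,0,0,0,0,0,0,0,0,0,0,0,0,0,0,0,0,0,0], "jaw": 0}}

```text
clock: 8.65
tcp_pos: [531.0, 224.5, 117.4]
ee_rot: [3.141, 0.0, 0.321]
force: [-4.3, -2.0, 4.9]
width: 9.7
```

```bash
python3 st.py
```

```text
{'clock': 8.65, 'tcp_pos': [531.017, 224.538, 117.363], 'ee_rot': [3.141, 0.0, 0.321], 'force': [-4.328, -2.048, 4.862], 'wrist_torque': [-0.316, 0.616, -0.057], 'width': 9.745}
```

Emit:
{"fn": "play_rows", "kwargs": {"series": [0,0,0,-0.1,0,0,0,-0.2,0,0,0,-0.3,0,0,0,-0.4,0,0,0,-0.5,0,0,0,-0.6,0,0,0,-0.7,0,0,0,-0.8,0,0,0,-0.9,0,0,0,-0.9]}}

```text
clock: 9.65
tcp_pos: [530.7, 224.6, 117.3]
ee_rot: [3.141, 0.0, -0.582]
force: [-4.4, -1.0, 5.0]
width: 9.8
```

```bash
python3 st.py
```

```text
{'clock': 9.65, 'tcp_pos': [530.718, 224.572, 117.33], 'ee_rot': [3.141, 0.0, -0.582], 'force': [-4.439, -1.02, 5.049], 'wrist_torque': [-0.334, 0.914, -0.093], 'width': 9.83}
```

Emit:
{"fn": "play_rows", "kwargs": {"series": [0,0,0,-0.1,0,0,0,-0.2,0,0,0,-0.2]}}

```text
clock: 9.95
tcp_pos: [530.7, 224.6, 117.3]
ee_rot: [3.141, 0.0, -0.782]
force: [-4.1, -2.0, 7.6]
width: 9.8
```

```bash
python3 st.py
```

```text
{'clock': 9.95, 'tcp_pos': [530.659, 224.631, 117.344], 'ee_rot': [3.141, 0.0, -0.782], 'force': [-4.073, -2.039, 7.646], 'wrist_torque': [-0.3, 0.932, -0.134], 'width': 9.791}
```

Emit:
{"fn": "play_rows", "kwargs": {"series": [0,0,0,-0.05,0,0,0,-0.1,0,0,0,-0.1]}}

```text
clock: 10.25
tcp_pos: [530.7, 224.6, 117.4]
ee_rot: [3.141, 0.0, -0.88]
force: [-4.9, -2.1, 6.8]
width: 9.5
```

```bash
python3 st.py
```

```text
{'clock': 10.25, 'tcp_pos': [530.657, 224.639, 117.352], 'ee_rot': [3.141, 0.0, -0.88], 'force': [-4.908, -2.064, 6.777], 'wrist_torque': [-0.324, 0.931, -0.016], 'width': 9.455}
```

Emit:
{"fn": "play_rows", "kwargs": {"series": [0,0,0,-0.05,0,0,0,-0.1,0,0,0,-0.15,0,0,0,-0.15]}}

```text
clock: 10.65
tcp_pos: [530.8, 224.7, 117.4]
ee_rot: [3.141, -0.0, -1.029]
force: [-4.3, -1.7, 5.6]
width: 10.2
```

```bash
python3 st.py
```

```text
{'clock': 10.65, 'tcp_pos': [530.785, 224.738, 117.354], 'ee_rot': [3.141, -0.0, -1.029], 'force': [-4.277, -1.693, 5.589], 'wrist_torque': [-0.247, 0.838, 0.638], 'width': 10.167}
```

Emit:
{"fn": "play_rows", "kwargs": {"series": [0,0,0,0,0,0,0,0,0,0,0,0,0,0,0,0,0,0,5,0,0,0,5,0,0.4,-5,5,-0.05,0.9,-9,5,-0.1,1.25,-11,5,-0.1,1.25,-11,3,-0.1,1.25,-11,0,-0.1,1.25,-11,0,-0.1,1.25,-11,0,-0.1], "jaw": 0.35}}

```text
clock: 11.95
tcp_pos: [543.1, 114.8, 116.0]
ee_rot: [3.14, 0.001, -1.129]
force: [0.9, 0.5, 0.9]
width: 30.9
```

Emit:
{"fn": "play_rows", "kwargs": {"series": [0,0,0,0,0,0,0,0,0,0,0,0,0,0,0,0,0,0,0,0,0,0,0,0,0,0,0,0], "jaw": 0}}

```text
clock: 12.65
tcp_pos: [544.3, 115.0, 117.4]
ee_rot: [-3.14, -0.001, -1.129]
force: [-2.0, 2.0, 5.8]
width: 9.6
```

```bash
python3 st.py
```

```text
{'clock': 12.65, 'tcp_pos': [544.307, 114.989, 117.422], 'ee_rot': [-3.14, -0.001, -1.129], 'force': [-2.03, 1.962, 5.842], 'wrist_torque': [0.097, 0.288, 0.105], 'width': 9.597}
```

Emit:
{"fn": "play_rows", "kwargs": {"series": [0,0,0,-0.1,0,0,0,-0.2,0,0,0,-0.3,0,0,0,-0.4,0,0,0,-0.5,0,0,0,-0.6,0,0,0,-0.7,0,0,0,-0.75,0,0,0,-0.75]}}

```text
clock: 13.55
tcp_pos: [544.3, 114.5, 117.4]
ee_rot: [-3.14, 0.0, -1.88]
force: [-1.8, -1.1, 6.6]
width: 9.7
```

```bash
python3 st.py
```

```text
{'clock': 13.55, 'tcp_pos': [544.342, 114.543, 117.407], 'ee_rot': [-3.14, 0.0, -1.88], 'force': [-1.835, -1.122, 6.631], 'wrist_torque': [-0.216, 0.296, -0.04], 'width': 9.704}
```

Emit:
{"fn": "play_rows", "kwargs": {"series": [0,0,0,-0.05,0,0,0,-0.1,0,0,0,-0.15,0,0,0,-0.15]}}

```text
clock: 13.95
tcp_pos: [544.3, 114.5, 117.4]
ee_rot: [-3.139, 0.0, -2.029]
force: [-0.7, -1.2, 5.8]
width: 10.2
```

```bash
python3 st.py
```

```text
{'clock': 13.95, 'tcp_pos': [544.317, 114.474, 117.419], 'ee_rot': [-3.139, 0.0, -2.029], 'force': [-0.724, -1.201, 5.845], 'wrist_torque': [-0.141, 0.299, 0.512], 'width': 10.171}
```

Emit:
{"fn": "play_rows", "kwargs": {"series": [0,0,0,0,0,0,0,0,0,0,0,0,0,0,0,0,0,0,5,0,0,0,10,0.14,-2,2,14.8,0.28,-2.85,4.3,14.8,0.42,-2.85,4.3,14.8,0.56,-2.85,4.3,14.8,0.7,-2.85,4.3,14.8,0.76,-2.85,4.3,14.8,0.76,-2.85,4.3,14.8,0.76], "jaw": 0.35}}

```text
clock: 15.25
tcp_pos: [514.9, 157.7, 263.9]
ee_rot: [3.141, 0.0, -1.271]
force: [0.7, 0.3, 0.6]
width: 31.0
```

Run:
```python
from h import *
w=cap('wrist','w3'); print(w['state']['tcp_pos'],w['state']['ee_rot'])
im=cv2.imread('pics/w3.png'); cv2.imwrite('pics/w3c.png',cv2.resize(im[0:260,150:430],None,fx=2.3,fy=2.3,interpolation=cv2.INTER_CUBIC))
```

```text
[514.86696411 157.74419724 263.94026239] [ 3.14105876e+00  1.62880175e-04 -1.27084524e+00]
```

View pics/w3c.png

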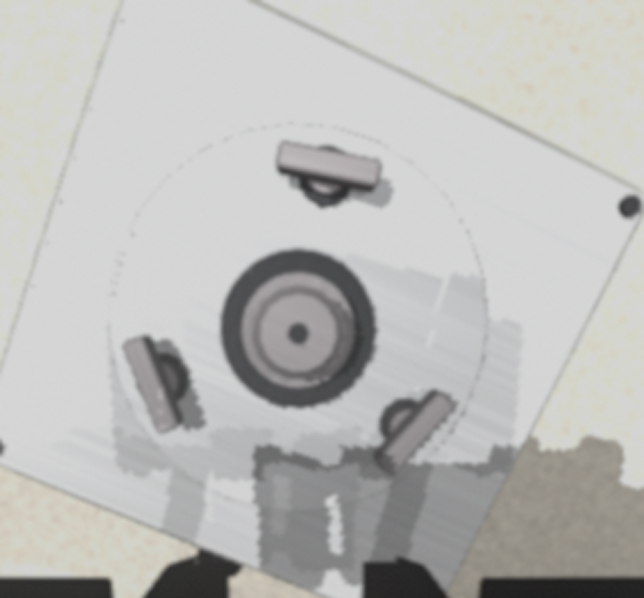

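```bash
sed -e "s/'w2'/'w3'/;s/(325,339)/(298,333)/;s/(321,333)/(298,328)/" -e "s/^for n.*/for n,p,q in (('C',(282,151),(379,167)),('L',(136,341),(166,429)),('R',(447,399),(387,463))):/" b.py > b3.py; python3 b3.py
```

```text
axis [567.69921818 174.15967021 134.        ] sleeve [568.72677226 174.33667442 107.        ] flange r
C [632.5 181.4 120. ] len 37.1 R 65.2 phi 0.111 bar 1.721 bar-phi mod pi 1.61
L [529.6 224.8 120. ] len 37.3 R 63.4 phi 2.216 bar 0.584 bar-phi mod pi 1.509
R [543.8 115.2 120. ] len 35.8 R 63.7 phi -1.956 bar 2.72 bar-phi mod pi 1.534
[568.63186391 173.78856732 120.        ]
```

Seen from above, the bars are now tangential (angles to the radius: A 1.51, B 1.53, C 1.61). C may be about 0.08 short, and its grip was poor (12.8 mm opening). I regrip C higher and push it to the stop.

Emit:
{"fn": "play_rows", "kwargs": {"series": [3,1,-2,0.14,6,2,-4,0.28,9,2.3,-6,0.42,11.7,2.3,-8,0.56,11.7,2.3,-9,0.7,11.7,2.3,-9,0.84,11.7,2.3,-9,0.98,11.7,2.3,-9,1.12,11.7,2.3,-9,1.26,11.7,2.3,-9,1.4,11.7,2.3,-12,1.42,11.7,2.3,-14.8,1.42,11.7,2.3,-14.8,1.42,11.7,2.3,-14.8,1.42]}}

```text
clock: 16.7
tcp_pos: [631.8, 180.7, 116.0]
ee_rot: [-3.141, 0.001, 0.15]
force: [1.3, -0.1, -0.0]
width: 30.7
```

Emit:
{"fn": "play_rows", "kwargs": {"series": [0,0,0,0,0,0,0,0,0,0,0,0,0,0,0,0,0,0,0,0,0,0,0,0], "jaw": 0}}

```text
clock: 17.3
tcp_pos: [632.7, 180.8, 117.8]
ee_rot: [3.141, -0.002, 0.151]
force: [-2.8, 0.1, 5.3]
width: 9.7
```

```bash
python3 st.py
```

```text
{'clock': 17.3, 'tcp_pos': [632.683, 180.828, 117.848], 'ee_rot': [3.141, -0.002, 0.151], 'force': [-2.801, 0.1, 5.34], 'wrist_torque': [-0.139, 0.389, 0.007], 'width': 9.717}
```

Emit:
{"fn": "play_rows", "kwargs": {"series": [0,0,0,-0.06,0,0,0,-0.12,0,0,0,-0.12]}}

```text
clock: 17.6
tcp_pos: [632.7, 180.6, 117.9]
ee_rot: [3.141, -0.002, 0.031]
force: [-2.6, -1.8, 6.9]
width: 10.3
```

```bash
python3 st.py
```

```text
{'clock': 17.6, 'tcp_pos': [632.718, 180.616, 117.852], 'ee_rot': [3.141, -0.002, 0.031], 'force': [-2.562, -1.76, 6.943], 'wrist_torque': [-0.266, 0.327, 0.672], 'width': 10.265}
```

Emit:
{"fn": "play_rows", "kwargs": {"series": [0,0,0,-0.04,0,0,0,-0.08,0,0,0,-0.08]}}

```text
clock: 17.9
tcp_pos: [632.7, 180.4, 117.8]
ee_rot: [3.141, -0.002, -0.048]
force: [-1.2, -1.8, 5.9]
width: 11.2
```

```bash
python3 st.py
```

```text
{'clock': 17.9, 'tcp_pos': [632.714, 180.432, 117.843], 'ee_rot': [3.141, -0.002, -0.048], 'force': [-1.216, -1.826, 5.918], 'wrist_torque': [-0.391, 0.395, 0.848], 'width': 11.229}
```

Emit:
{"fn": "play_rows", "kwargs": {"series": [0,0,0,0,0,0,0,0,0,0,0,0,0,0,0,0,0,0,5,0,0,0,9,0,-14.3,-58.8,9,-1.05,-14.3,-58.8,9,-1.05,-14.3,-58.8,9,-1.05,-14.3,-58.8,9,-1.05,-14.3,-58.8,9,-1.05,-14.3,-58.8,9,-1.05,-14.3,-58.8,9,-1.05,-14.3,-58.8,9,-1.05,-14.3,-58.8,9,-1.05,-14.3,-58.8,9,-1.05,-14.3,-58.8,9,-1.05,-14.3,-58.8,9,-1.05,-14.3,-58.8,9,-1.05,-14.3,-58.8,9,-1.05], "jaw": 0.35}}

```text
clock: 19.9
tcp_pos: [488.2, -408.5, 205.7]
ee_rot: [-3.142, 0.001, -1.102]
force: [0.8, 0.1, -0.6]
width: 30.6
```

Emit:
{"fn": "play_rows", "kwargs": {"series": [0,0,0,0,0,0,0,0,0,0,0,0], "jaw": 0.9}}

```text
clock: 20.2
tcp_pos: [489.8, -405.7, 206.3]
ee_rot: [-3.141, 0.0, -1.097]
force: [-0.7, -1.3, -0.0]
width: 52.9
```

Run:
```python
from h import *
w=cap('wrist','w4'); print(w['state']['tcp_pos'],w['state']['ee_rot'])
im=cv2.imread('pics/w4.png'); cv2.imwrite('pics/w4c.png',cv2.resize(im[0:260,100:500],None,fx=2,fy=2,interpolation=cv2.INTER_CUBIC))
```

```text
[ 489.75065326 -405.67242781  206.345886  ] [-3.14146052e+00  1.63046343e-04 -1.09686140e+00]
```

View pics/w4c.png

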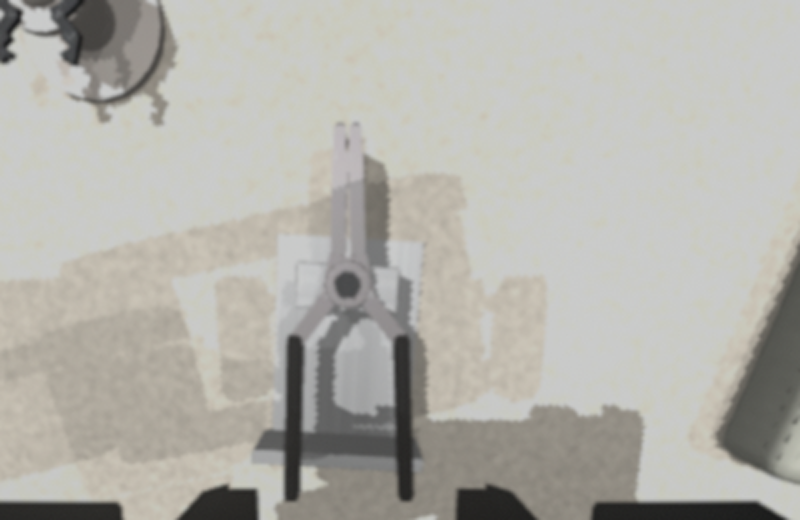

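Run:
```python
from h import *
w=load('w4'); f=lambda p:np.array(p)/2+[100,0]
g=lambda p,z:onz(w,f(p),z)[0]
piv=g((346,285),59); tip=g((347.5,124),56); hl=g((294,338),59);hr=g((402,337),59);el=g((291,498),59);er=g((405,498),59)
hm=(hl+hr)/2; em=(el+er)/2
print('piv',piv,'tip',tip,np.linalg.norm((tip-piv)[:2])); print('hm',hm,'em',em,'sep',np.linalg.norm(hl-hr),np.linalg.norm(el-er), np.linalg.norm((em-hm)[:2]),np.linalg.norm((hm-piv)[:2]))
a=lambda d:np.arctan2(d[1],d[0])
print('yaw',a(tip-piv),a(tip-em),a(hm-em),a(piv-em))
y=a(tip-em); u=np.array([np.cos(y),np.sin(y)])
print('grip',piv[:2]-45*u, 'gripyaw',y-np.pi/2)
```

```text
piv [ 537.70578558 -374.09499288   59.        ] tip [ 600.17223172 -342.9999726    56.        ] 69.7779132714191
hm [ 516.46954216 -385.94478775   59.        ] em [ 443.85137167 -422.92571926   59.        ] sep 51.19530900903981 58.09715408688007 81.49225718283864 24.318628101608216
yaw 0.46187609725295964 0.4726410645836869 0.47102159800222343 0.47974094346561014
grip [ 497.63917706 -394.58076555] gripyaw -1.0981552622112096
```

Emit:
{"fn": "play_rows", "kwargs": {"series": [0.5,0.7,-5,0,0.86,1.2,-10,0,0.86,1.2,-12.5,0,0.86,1.2,-12.5,0,0.86,1.2,-12.5,0,0.86,1.2,-12.5,0], "jaw": 0.95}}

```text
clock: 20.85
tcp_pos: [499.0, -396.5, 83.9]
ee_rot: [-3.141, -0.004, -1.099]
force: [0.5, -0.7, -0.6]
width: 83.6
```

```bash
python3 st.py
```

```text
{'clock': 20.85, 'tcp_pos': [498.965, -396.465, 83.881], 'ee_rot': [-3.141, -0.004, -1.099], 'force': [0.456, -0.707, -0.591], 'wrist_torque': [-0.056, 0.157, -0.006], 'width': 83.552}
```

Emit:
{"fn": "play_rows", "kwargs": {"series": [-0.1,0.15,-2,0,-0.1,0.15,-3.4,0,-0.1,0.15,-3.4,0,-0.1,0.15,-3.4,0,-0.1,0.15,-3.4,0,-0.1,0.15,-3.4,0]}}

```text
clock: 21.45
tcp_pos: [497.1, -394.3, 48.2]
ee_rot: [-3.141, -0.002, -1.099]
force: [-0.4, 0.9, 0.4]
width: 83.4
```

```bash
python3 st.py
```

```text
{'clock': 21.45, 'tcp_pos': [497.102, -394.276, 48.192], 'ee_rot': [-3.141, -0.002, -1.099], 'force': [-0.449, 0.88, 0.362], 'wrist_torque': [-0.118, 0.102, -0.014], 'width': 83.354}
```

Emit:
{"fn": "play_rows", "kwargs": {"series": [0,0,0,0,0,0,0,0,0,0,0,0,0,0,0,0,0,0,0,0,0,0,0,0], "jaw": 0.665}}

```text
clock: 22.05
tcp_pos: [496.7, -394.0, 47.5]
ee_rot: [-3.142, -0.001, -1.099]
force: [-0.6, -0.6, 1.6]
width: 58.9
```

```bash
python3 st.py
```

```text
{'clock': 22.05, 'tcp_pos': [496.71, -394.016, 47.454], 'ee_rot': [-3.142, -0.001, -1.099], 'force': [-0.633, -0.606, 1.637], 'wrist_torque': [-0.19, 0.184, -0.023], 'width': 58.887}
```

Emit:
{"fn": "play_rows", "kwargs": {"series": [0,0,0,0,0,0,0,0,0,0,0,0,0,0,0.4,0,0,0,1,0,0,0,2,0,0,0,3,0,0,0,3,0], "jaw": 0.66}}

```text
clock: 22.85
tcp_pos: [497.7, -394.7, 79.6]
ee_rot: [-3.141, -0.004, -1.099]
force: [0.5, -0.1, -1.4]
width: 57.9
```

```bash
python3 st.py
```

```text
{'clock': 22.85, 'tcp_pos': [497.659, -394.749, 79.607], 'ee_rot': [-3.141, -0.004, -1.099], 'force': [0.46, -0.099, -1.416], 'wrist_torque': [-0.069, 0.114, 0.016], 'width': 57.863}
```

Emit:
{"fn": "play_rows", "kwargs": {"series": [0,0,4,0,2,4,7,0,4,8,7,0,5.6,10.7,7,0,5.6,10.7,7,0,5.6,10.7,7,0,5.6,10.7,7,0]}}

```text
clock: 23.55
tcp_pos: [552.2, -287.5, 147.1]
ee_rot: [3.141, -0.0, -1.1]
force: [-0.0, -0.1, -1.4]
width: 58.4
```

Run:
```python
from h import *
w=cap('wrist','w5'); print({k:np.round(w['state'][k],3).tolist() for k in('clock','tcp_pos','ee_rot','force','width')})
im=cv2.imread('pics/w5.png'); cv2.imwrite('pics/w5c.png',cv2.resize(im[0:270,50:400],None,fx=2.2,fy=2.2,interpolation=cv2.INTER_CUBIC))
```

```text
{'clock': 23.55, 'tcp_pos': [552.191, -287.48, 147.074], 'ee_rot': [3.141, -0.0, -1.1], 'force': [-0.011, -0.078, -1.414], 'width': 58.352}
```

View pics/w5c.png

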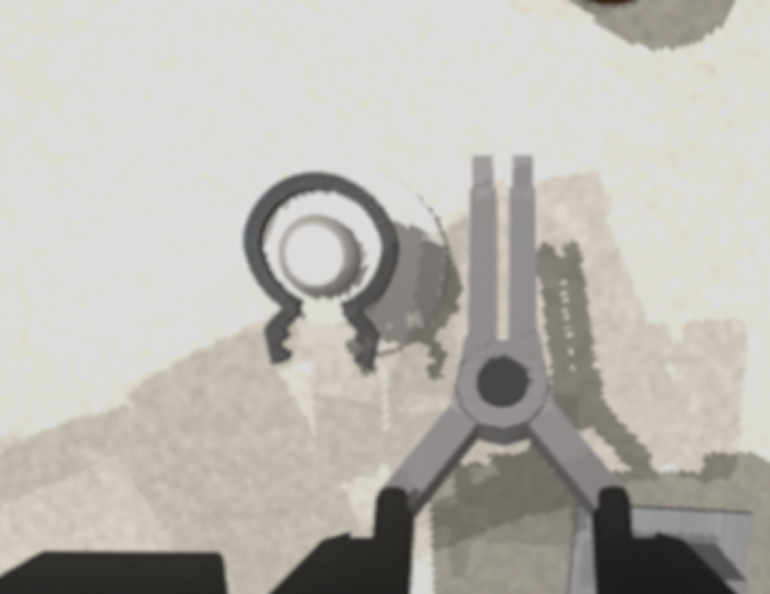

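Run:
```python
from h import *
from scipy.optimize import least_squares
w=load('w5'); im=cv2.cvtColor(w['image'],cv2.COLOR_RGB2GRAY)
f=lambda p:np.atleast_2d(np.array(p,float))/2.2+[50,0]
m=np.zeros_like(im); x0,y0=155,70; m[y0:175,x0:235]=(im[y0:175,x0:235]<100)*255
# keep component containing the ring top arc
n,l,st,ce=cv2.connectedComponentsWithStats(m); 
k=1+np.argmax(st[1:,4]); print(st[1:][st[1:,4]>20])
cs,_=cv2.findContours((l==k).astype(np.uint8),cv2.RETR_EXTERNAL,cv2.CHAIN_APPROX_NONE)
c=max(cs,key=len)[:,0,:].astype(float)
P=onz(w,c,64)[:,:2]
arc=P[c[:,1]<290/2.2]   # rear arc
fit=least_squares(lambda q:np.hypot(arc[:,0]-q[0],arc[:,1]-q[1])-q[2],[590,-203,25],loss='soft_l1')
q=fit.x; print('centre',q, 'rms',np.sqrt(np.mean(fit.fun**2)))
a=1.0
lug=onz(w,f([(272,360),(369,368),(290,310),(355,310),(285,335),(352,333)]),64)[:,:2]
for A,B in ((0,1),(2,3),(4,5)):
    mm=(lug[A]+lug[B])/2; d=q[:2]-mm; e=lug[A]-lug[B]
    print('mid',mm,'dist',np.hypot(*d),'yaw via mid',np.arctan2(d[1],d[0]),'via cross',np.arctan2(-e[0],e[1]),'sep',np.hypot(*e))
s=w['state']['tcp_pos'];zm=s[2]+4.5
piv=onz(w,f((504,382)),zm+7)[0];tl=onz(w,f((483,157)),zm+4)[0];tr=onz(w,f((523,157)),zm+4)[0];t=(tl+tr)/2
print('piv',piv,'tl',tl,'tr',tr,'sep',np.linalg.norm(tl-tr),'len',np.linalg.norm((t-piv)[:2]),'yaw',np.arctan2(*(t-piv)[1::-1]))
print('rel piv to tcp',piv-s,np.hypot(*(piv-s)[:2]),'rel tip mid',t-s)
```

```text
[[ 162   80   69   88 1421]]
centre [ 595.75876006 -199.01370929   21.41202804] rms 2.0031092244562196
mid [ 562.23119008 -213.18048282] dist 36.397739229032524 yaw via mid 0.3997860247101523 via cross 0.3861941693667985 sep 32.34566324355821
mid [ 578.64654552 -206.86892787] dist 18.82902932850992 yaw via mid 0.4303474444052418 via cross 0.4661699400693192 sep 21.28055767014601
mid [ 570.96324943 -208.72650596] dist 26.62997871770717 yaw via mid 0.3733446071392325 via cross 0.49606008064621177 sep 22.188285420871257
piv [ 595.5900826  -264.16659897  158.57449596] tl [ 629.16619844 -242.8346591   155.57449596] tr [ 632.38675962 -249.14352153  155.57449596] sep 7.083343805749688 len 39.60434717095287 yaw 0.47684409761662655
rel piv to tcp [43.39931119 23.31293732 11.5       ] 49.26452332481279 rel tip mid [78.58570763 41.49044597  8.5       ]
```

```bash
cat > ring.py <<'E'
from h import *
from scipy.optimize import least_squares
w=load('w5'); im=cv2.cvtColor(w['image'],cv2.COLOR_RGB2GRAY)
f=lambda p:np.atleast_2d(np.array(p,float))/2.2+[50,0]
m=np.zeros_like(im); m[70:175,155:235]=(im[70:175,155:235]<100)*255
n,l,st,ce=cv2.connectedComponentsWithStats(m); k=1+np.argmax(st[1:,4])
yy,xx=np.nonzero(l==k); sel=yy<290/2.2
h=cv2.convexHull(np.c_[xx,yy][sel].astype(np.float32))[:,0,:]
P=onz(w,h,63)[:,:2]; u=np.array([.891,.454]); P=P[P@u>np.array([590,-203])@u-5]
q=least_squares(lambda q:np.hypot(P[:,0]-q[0],P[:,1]-q[1])-q[2],[590,-203,25],loss='soft_l1'); print('ring',q.x,np.abs(q.fun).max(),len(P))
Q=onz(w,np.c_[xx,yy][sel].astype(float),63)[:,:2]; d=np.hypot(*(Q-q.x[:2]).T); print('radii pct',np.percentile(d,[2,10,50,90,98]))
lug=onz(w,f([(272,360),(369,368),(290,310),(355,310),(285,335),(352,333)]),64)[:,:2]
for A,B in ((0,1),(2,3),(4,5)):
    mm=(lug[A]+lug[B])/2; d=q.x[:2]-mm; print('lug',mm,np.hypot(*d),np.arctan2(d[1],d[0]))
s=w['state'];G=np.array(s['tcp_pos'])+[0,0,5]; yw=s['ee_rot'][2]+np.pi/2; U=np.array([np.cos(yw),np.sin(yw),0]);Z=np.array([0,0,1.])
obs=f([(504,382),(502.5,157)])
def mod(p):
    th,L,off=p; a=np.cos(th)*U-np.sin(th)*Z; b=np.sin(th)*U+np.cos(th)*Z
    return proj(w,[G+(L)*a+(7+off)*b, G+(L+70.4)*a+(4+off)*b])
s2=least_squares(lambda p:np.r_[(mod(p)-obs)[:,1],p[2]*.3,(p[1]-45)*.3],[.3,45,0]); print('pitch,L,off',s2.x,s2.fun,mod(s2.x)-obs)
E
python3 ring.py
```

```text
ring [ 595.24667604 -198.85165938   23.51989428] 1.6669172661679283 25
radii pct [18.70194722 19.47115294 21.46484002 23.41058417 24.15192377]
lug [ 562.23119008 -213.18048282] 35.99079735646873 0.40947157782284915
lug [ 578.64654552 -206.86892787] 18.43477494808741 0.4499263099827804
lug [ 570.96324943 -208.72650596] 26.214450268573067 0.38622564474862736
pitch,L,off [ 0.6069654  49.2412811   1.81888006] [ 0.2500629  -0.04951582  0.54566402  1.27238433] [[ 1.92171348  0.2500629 ]
 [ 2.17877544 -0.04951582]]
```

The ring's centre fits at about (595,-199), with yaw near 0.45. The pliers are nose-down by about 0.6 rad: they swung in the light grip during the fast moves. I take them back to the cradle to level them and regrip slightly farther forward, then move more gently.

Emit:
{"fn": "play_rows", "kwargs": {"series": [-1.5,-3,0,0,-3,-6,0,0,-4.5,-9,0,0,-5.6,-10.7,0,0,-5.6,-10.7,-2,0,-5.6,-10.7,-4,0,-5.6,-10.7,-5,0,-5.6,-10.7,-6,0,-5.6,-10.7,-7,0,-5.6,-10.7,-8,0,-5.6,-10.7,-8.7,0,-5.6,-10.7,-9.3,0,-5.6,-10.7,-9.7,0,-5.6,-10.7,-10,0,-5.6,-10.7,-10,0,-5.6,-10.7,-10,0,-5.6,-10.7,-10,0]}}

```text
clock: 25.3
tcp_pos: [496.8, -393.7, 47.3]
ee_rot: [-3.141, -0.0, -1.099]
force: [0.2, -0.5, -0.1]
width: 58.3
```

```bash
python3 st.py
```

```text
{'clock': 25.3, 'tcp_pos': [496.803, -393.737, 47.314], 'ee_rot': [-3.141, -0.0, -1.099], 'force': [0.209, -0.535, -0.143], 'wrist_torque': [-0.079, 0.078, -0.002], 'width': 58.324}
```

Emit:
{"fn": "play_rows", "kwargs": {"series": [0,0,0,0,0,0,0,0,0,0,0,0,0,0,0,0,0,0,0,0], "jaw": 0.95}}

```text
clock: 25.8
tcp_pos: [496.7, -393.8, 47.3]
ee_rot: [-3.142, -0.0, -1.099]
force: [-0.0, -0.7, 0.5]
width: 83.9
```

Run:
```python
from h import *
w=cap('top','t1'); s=cap('side','s1'); print({k:np.round(w['state'][k],3).tolist() for k in('clock','tcp_pos','ee_rot','force','width')})
w=cap('wrist','w6')
A=cv2.imread('pics/w6.png')[0:270,100:450]
B=cv2.resize(cv2.imread('pics/s1.png')[300:420,220:400],None,fx=2.2,fy=2.25); 
cv2.imwrite('pics/w6c.png',np.hstack([cv2.resize(A,None,fx=1.14,fy=1),B])) if 0 else cv2.imwrite('pics/w6c.png',np.hstack([A,B]))
```

```text
{'clock': 25.8, 'tcp_pos': [496.688, -393.79, 47.32], 'ee_rot': [-3.142, -0.0, -1.099], 'force': [-0.045, -0.657, 0.465], 'width': 83.888}
```

View pics/w6c.png

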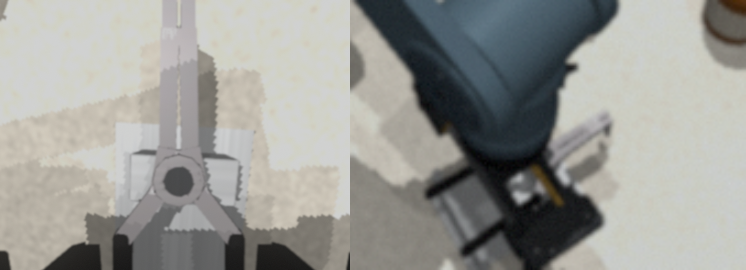

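Run:
```python
from h import *
w=load('w6'); s=np.array(w['state']['tcp_pos']); yw=w['state']['ee_rot'][2]+np.pi/2;U=np.array([np.cos(yw),np.sin(yw)])
p=onz(w,[(278,182),(271.5,20),(286,20)],59)[:,:2]; d=p-s[:2]; print(p,d@U,d@[-U[1],U[0]])
```

```text
[[ 536.74780168 -371.59487416]
 [ 589.22027773 -342.10675785]
 [ 591.64349964 -346.84612986]] [ 45.81938831 105.96138416 105.96590429] [ 1.51576862  3.93446247 -1.38847197]
```

Emit:
{"fn": "play_rows", "kwargs": {"series": [0.4,0.35,0,0,0.4,0.35,0,0,0.4,0.35,0,0]}}

```text
clock: 26.25
tcp_pos: [500.8, -390.0, 47.2]
ee_rot: [3.142, -0.0, -1.099]
force: [-0.4, 0.0, 0.2]
width: 84.0
```

Emit:
{"fn": "play_rows", "kwargs": {"series": [0,0,0,0,0,0,0,0,0,0,0,0,0,0,0,0,0,0,0,0,0,0,0,0], "jaw": 0.61}}

```text
clock: 26.85
tcp_pos: [500.5, -390.3, 47.2]
ee_rot: [3.141, 0.0, -1.099]
force: [-1.8, -1.0, 0.6]
width: 53.5
```

```bash
python3 st.py
cat > piv.py <<'E'
from h import *
import sys
w=cap('wrist',sys.argv[1]); g=cv2.cvtColor(w['image'],cv2.COLOR_RGB2GRAY)
print({k:np.round(w['state'][k],2).tolist() for k in('clock','tcp_pos','ee_rot','force','width')})
m=np.zeros_like(g); m[110:235,235:325]=(g[110:235,235:325]<90)*255
n,l,st,ce=cv2.connectedComponentsWithStats(m)
for i in range(1,n):
    x,y,a,b,A=st[i]
    if 80<A<1200 and .7<a/b<1.4: print('hole',ce[i].round(1),st[i])
E
python3 piv.py p1
```

```text
{'clock': 26.85, 'tcp_pos': [500.473, -390.28, 47.217], 'ee_rot': [3.141, 0.0, -1.099], 'force': [-1.801, -1.049, 0.601], 'wrist_torque': [-0.093, 0.32, 0.025], 'width': 53.522}
{'clock': 26.85, 'tcp_pos': [500.47, -390.28, 47.22], 'ee_rot': [3.14, 0.0, -1.1], 'force': [-1.8, -1.05, 0.6], 'width': 53.52}
hole [279.  187.7] [265 174  29  28 601]
```

Emit:
{"fn": "play_rows", "kwargs": {"series": [0,0,0.2,0,0,0,0.5,0,0,0,1,0,0,0,1.5,0,0,0,2,0,0,0,2,0,0,0,2,0]}}

```text
clock: 27.6
tcp_pos: [500.7, -390.3, 67.5]
ee_rot: [-3.141, -0.001, -1.099]
force: [0.1, -0.7, -1.0]
width: 53.8
```

```bash
python3 piv.py p2
```

```text
{'clock': 27.6, 'tcp_pos': [500.73, -390.33, 67.52], 'ee_rot': [-3.14, -0.0, -1.1], 'force': [0.1, -0.66, -0.98], 'width': 53.82}
hole [278.9 187.8] [265 174  29  28 614]
```

Emit:
{"fn": "play_rows", "kwargs": {"series": [0.1,0.2,0.5,0,0.4,0.8,1.5,0,0.9,1.8,3,0,1.5,3,4.5,0,2.2,4.4,6,0,2.9,5.8,7,0,3.6,7.2,7.6,0,4.2,8.5,8,0,4.7,9.5,8,0,5,10,8,0,5,10.2,8,0,5,10.2,8,0,5,10.2,8,0]}}

```text
clock: 28.95
tcp_pos: [550.2, -288.6, 146.8]
ee_rot: [3.141, 0.0, -1.1]
force: [-0.2, 0.2, -1.4]
width: 53.7
```

```bash
python3 piv.py p3
cat > ring2.py <<'E'
from h import *
from scipy.optimize import least_squares
import sys
def ringfit(tag,c0=(595,-199),z=62.5,thr=110):
    w=load(tag); im=cv2.cvtColor(w['image'],cv2.COLOR_RGB2GRAY)
    th=np.linspace(0,2*np.pi,72,endpoint=False); u=.47
    q=np.array(c0,float)
    yy,xx=np.mgrid[0:260,100:300]; m=im[0:260,100:300]<thr
    # restrict to connected dark component nearest to expected ring
    n,l,st,ce=cv2.connectedComponentsWithStats(m.astype(np.uint8))
    pc=proj(w,[[q[0],q[1],z]])[0]-[100,0]
    best=[i for i in range(1,n) if st[i,4]>300]; k=min(best,key=lambda i:np.hypot(*(ce[i]-pc)))
    P=onz(w,np.c_[xx[l==k],yy[l==k]].astype(float),z)[:,:2]
    def res(v): 
        d=P-v[:2]; a=d[:,0]*np.cos(u)+d[:,1]*np.sin(u); s=a>-8
        return np.where(s,np.hypot(d[:,0],d[:,1])-v[2],0)
    f=least_squares(res,[*q,22.5],loss='soft_l1',method='trf',diff_step=1e-4); v=f.x
    d=P-v[:2]; a=d[:,0]*np.cos(u)+d[:,1]*np.sin(u); b=-d[:,0]*np.sin(u)+d[:,1]*np.cos(u); s=a>-8
    rr=np.hypot(d[s,0],d[s,1])
    print(tag,'centre',v,'radii',np.percentile(rr,[1,99]))
    for lo,hi in((-22,-18),(-26,-22),(-30,-26),(-34,-30),(-40,-34)):
        t=(a>lo)&(a<hi); L=b[t&(b>0)];Rr=b[t&(b<0)]
        if len(L) and len(Rr): print((lo,hi),'left',L.min().round(1),L.max().round(1),L.mean().round(2),'right',Rr.max().round(1),Rr.min().round(1),Rr.mean().round(2),len(L),len(Rr))
    return v
if __name__=='__main__':
    for t in sys.argv[1:]: ringfit(t)
E
python3 ring2.py w5 p3
```

```text
{'clock': 28.95, 'tcp_pos': [550.25, -288.64, 146.79], 'ee_rot': [3.14, 0.0, -1.1], 'force': [-0.17, 0.23, -1.42], 'width': 53.68}
hole [279.2 187.6] [265 174  29  28 608]
w5 centre [ 595.14101056 -198.98389082   21.76442617] radii [18.82558512 24.69139203]
(-22, -18) left 8.5 18.3 13.21 right -6.7 -14.5 -10.49 57 58
(-26, -22) left 12.5 20.1 16.42 right -8.7 -17.2 -13.0 49 48
(-30, -26) left 13.5 20.1 17.31 right -9.8 -17.2 -13.18 43 55
(-34, -30) left 13.2 19.2 16.43 right -9.5 -15.6 -12.67 39 41
(-40, -34) left 14.9 18.6 16.9 right -9.5 -14.6 -12.39 7 29
p3 centre [ 595.06684828 -199.10990331   21.8589421 ] radii [18.77937724 24.91612639]
(-22, -18) left 9.0 18.0 13.45 right -6.2 -14.7 -10.41 56 62
(-26, -22) left 12.9 20.4 16.64 right -8.9 -17.4 -13.14 46 51
(-30, -26) left 13.9 19.9 17.29 right -10.0 -17.4 -13.28 43 55
(-34, -30) left 13.6 19.5 16.53 right -9.0 -15.0 -12.38 40 39
(-40, -34) left 15.3 19.0 17.17 right -9.0 -14.1 -12.09 6 30
```

Emit:
{"fn": "play_rows", "kwargs": {"series": [-0.2,0.1,-0.2,-0.01,-0.8,0.4,-0.5,-0.02,-1.8,0.8,-1,-0.03,-3,1.3,-1.5,-0.04,-4.2,1.8,-1.5,-0.05,-5.4,2.3,-1.5,-0.06,-6.5,2.8,-1.5,-0.071,-7.4,3.2,-1.5,-0.071,-8,3.5,-1.5,-0.071,-8.2,3.6,-1.5,-0.071,-8.2,3.6,-1.5,-0.071,-8.2,3.6,-1.5,-0.071]}}

```text
clock: 30.2
tcp_pos: [469.0, -252.5, 132.4]
ee_rot: [-3.141, -0.001, -1.17]
force: [0.6, 0.2, -1.7]
width: 53.8
```

```bash
python3 piv.py p4
python3 - <<'E'
import cv2; im=cv2.imread('pics/p4.png'); cv2.imwrite('pics/p4c.png',cv2.resize(im[0:240,140:420],None,fx=2.5,fy=2.5,interpolation=cv2.INTER_CUBIC))
E
```

```text
{'clock': 30.2, 'tcp_pos': [468.98, -252.52, 132.39], 'ee_rot': [-3.14, -0.0, -1.17], 'force': [0.57, 0.19, -1.66], 'width': 53.76}
hole [279.1 187.5] [266 174  27  28 592]
```

View pics/p4c.png

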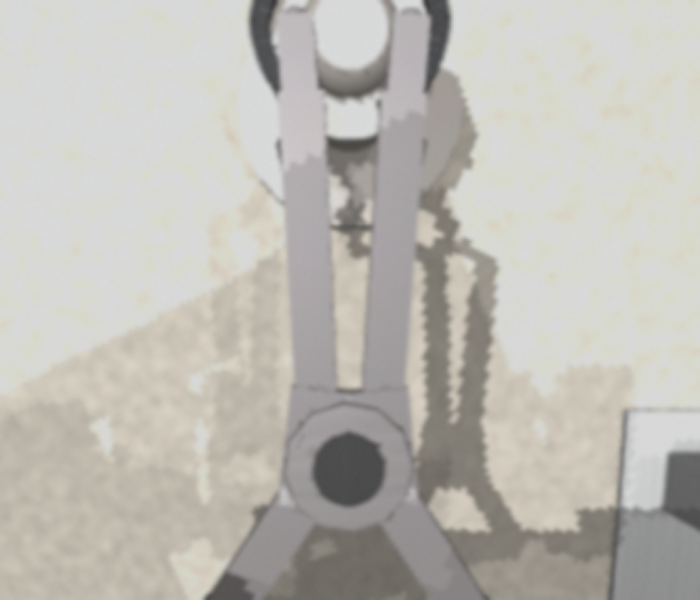

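Run:
```python
from h import *
w=load('p4'); f=lambda p:np.array(p,float)/2.5+[140,0]; s=np.array(w['state']['tcp_pos']); yw=w['state']['ee_rot'][2]+np.pi/2
U=np.array([np.cos(yw),np.sin(yw)]);N=np.array([-U[1],U[0]])
def q(n,p,z):
    a=onz(w,f(p),z)[0][:2]-s[:2]; print(n,'fwd',(a@U).round(2),'left',(a@N).round(2)); return a
zm=s[2]+4.8
q('pivot',(349,469),zm+7)
for n,p in(('L out',(279,15)),('L in',(314,15)),('R in',(394,15)),('R out',(431,15)),('front',(354,8))): q(n,p,zm+4)
q('ringL',(249,20),62);q('ringR',(450,20),62); q('peg',(352,26),70)
c=np.array([595.1,-199.1])-s[:2]; print('ring c',c@U,c@N, 'yaw',yw)
```

```text
pivot fwd 43.37 left 0.82
L out fwd 111.67 left 11.37
L in fwd 111.65 left 6.15
R in fwd 111.67 left -5.79
R out fwd 111.71 left -11.32
front fwd 112.6 left 0.18
ringL fwd 140.41 left 25.05
ringR fwd 140.48 left -24.28
peg fwd 136.09 left -0.15
ring c 136.96445982895264 -0.01414596198998197 yaw 0.40075303700140785
```

Emit:
{"fn": "play_rows", "kwargs": {"series": [-0.1,-0.05,0,0,-0.26,-0.11,0,0,-0.26,-0.11,0,0,-0.26,-0.11,0,0,-0.26,-0.11,0,0], "jaw": 0.655}}

```text
clock: 30.75
tcp_pos: [466.1, -253.4, 132.2]
ee_rot: [-3.142, -0.0, -1.17]
force: [-0.4, -1.2, -1.4]
width: 57.9
```

```bash
python3 piv.py p5
python3 - <<'E'
from h import *
w=load('p5'); g=cv2.cvtColor(w['image'],cv2.COLOR_RGB2GRAY)
for r0 in (8,50,100): print(r0,g[r0,240:330:2].tolist())
E
```

```text
{'clock': 30.75, 'tcp_pos': [466.07, -253.36, 132.23], 'ee_rot': [-3.14, -0.0, -1.17], 'force': [-0.37, -1.16, -1.35], 'width': 57.91}
hole [279.2 190.4] [265 177  29  28 608]
8 [164, 82, 80, 78, 113, 199, 214, 213, 214, 210, 176, 166, 170, 170, 166, 173, 198, 212, 214, 214, 214, 214, 214, 214, 210, 195, 169, 158, 158, 143, 136, 162, 204, 214, 214, 209, 132, 76, 76, 76, 153, 212, 214, 214, 212]
50 [214, 214, 213, 214, 214, 204, 132, 89, 88, 161, 199, 200, 196, 193, 192, 194, 196, 191, 154, 133, 133, 134, 137, 179, 188, 189, 188, 195, 188, 182, 194, 168, 103, 80, 84, 106, 152, 157, 156, 156, 157, 156, 148, 146, 144]
100 [212, 210, 207, 205, 199, 200, 201, 201, 199, 186, 171, 170, 169, 169, 168, 168, 167, 165, 166, 185, 183, 172, 155, 164, 163, 164, 163, 162, 161, 161, 162, 155, 131, 124, 121, 123, 156, 181, 185, 150, 123, 125, 138, 151, 172]
```

Emit:
{"fn": "play_rows", "kwargs": {"series": [0,0,-0.2,0,0,0,-0.6,0,0,0,-1.1,0,0,0,-1.6,0,0,0,-2.1,0,0,0,-2.6,0,0,0,-2.9,0,0,0,-3.1,0,0,0,-3.2,0,0,0,-3.2,0]}}

```text
clock: 31.8
tcp_pos: [466.0, -253.3, 100.2]
ee_rot: [3.142, 0.0, -1.17]
force: [0.3, -0.1, -1.3]
width: 57.9
```

```bash
python3 piv.py p6
python3 - <<'E'
from h import *
im=cv2.imread('pics/p6.png'); cv2.imwrite('pics/p6c.png',cv2.resize(im[0:200,180:380],None,fx=3,fy=3,interpolation=cv2.INTER_CUBIC))
E
```

```text
{'clock': 31.8, 'tcp_pos': [466.03, -253.34, 100.15], 'ee_rot': [3.14, 0.0, -1.17], 'force': [0.35, -0.12, -1.26], 'width': 57.94}
hole [279.1 190.5] [266 177  28  28 607]
```

View pics/p6c.png

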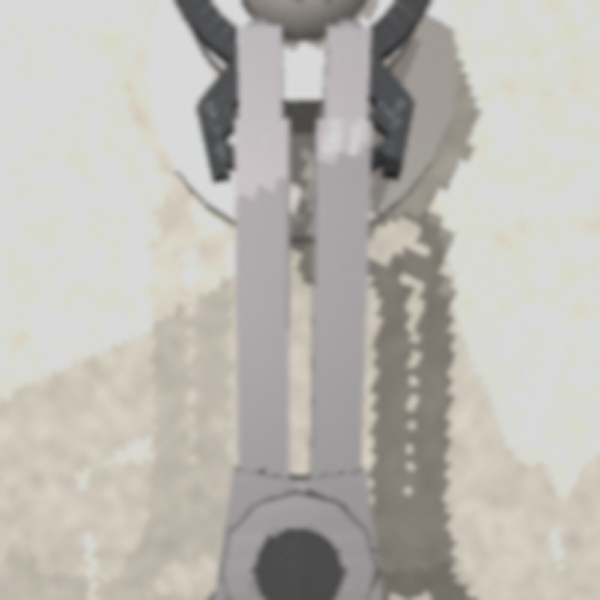

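Run:
```python
from h import *
w=load('p6'); f=lambda p:np.array(p,float)/3+[180,0]; s=np.array(w['state']['tcp_pos']); yw=w['state']['ee_rot'][2]+np.pi/2
U=np.array([np.cos(yw),np.sin(yw)]);N=np.array([-U[1],U[0]])
def q(n,p,z):
    a=onz(w,f(p),z)[0][:2]-s[:2]; print(n,'fwd',(a@U).round(2),'left',(a@N).round(2)); return a
zm=s[2]+4.8
q('pivot',(299,570),zm+7)
for n,p in(('L out',(238,27)),('L in',(281,27)),('R in',(329,27)),('R out',(372,27))): q(n,p,zm+4)
for p in ((197,105),(413,100),(220,180),(395,178)): q('lug',p,64)
c=np.array([595.1,-199.1])-s[:2]; print('ring c',c@U,c@N)
```

```text
pivot fwd 42.37 left 0.78
L out fwd 110.63 left 8.49
L in fwd 110.62 left 3.13
R in fwd 110.63 left -2.84
R out fwd 110.65 left -8.2
lug fwd 114.96 left 18.27
lug fwd 115.8 left -19.01
lug fwd 102.87 left 14.5
lug fwd 103.23 left -16.2
ring c 140.00380877864671 -0.41025176216964354
```

Emit:
{"fn": "play_rows", "kwargs": {"series": [0.1,0,0,0,0.16,0,0,0,0.16,0,-0.3,0,0.16,0,-0.7,0,0.16,0,-1.1,0,0.16,0,-1.5,0,0.16,0,-1.8,0,0.16,0,-2.0,0,0.16,0,-2.1,0,0.16,0,-2.1,0,0.16,0,-2.1,0]}}

```text
clock: 32.95
tcp_pos: [467.7, -253.4, 79.3]
ee_rot: [-3.141, -0.0, -1.17]
force: [-0.1, -0.7, -2.0]
width: 57.5
```

```bash
python3 piv.py p7
```

```text
{'clock': 32.95, 'tcp_pos': [467.71, -253.41, 79.32], 'ee_rot': [-3.14, -0.0, -1.17], 'force': [-0.06, -0.69, -1.97], 'width': 57.5}
hole [279.4 190.3] [266 177  28  28 605]
```

Emit:
{"fn": "play_rows", "kwargs": {"series": [0,0,0,0,0,0,0,0,0,0,0,0,0,0,0,0,0,0,0,0,0,0,0,0,0,0,0,0,0,0,0,0], "jaw": 0.3}}

```text
clock: 33.8
tcp_pos: [467.6, -253.3, 79.2]
ee_rot: [-3.142, 0.0, -1.17]
force: [-0.4, -0.1, -1.2]
width: 41.1
```

```bash
python3 piv.py p8
python3 - <<'E'
from h import *
w=load('p8'); g=cv2.cvtColor(w['image'],cv2.COLOR_RGB2GRAY)
for r0 in (15,30,45,60): print(r0,g[r0,210:350:3].tolist())
E
```

```text
{'clock': 33.8, 'tcp_pos': [467.62, -253.32, 79.21], 'ee_rot': [-3.14, 0.0, -1.17], 'force': [-0.43, -0.11, -1.21], 'width': 41.1}
hole [279.2 179.6] [265 166  29  28 605]
15 [224, 224, 222, 223, 224, 224, 207, 203, 203, 202, 203, 106, 175, 205, 110, 112, 202, 226, 225, 225, 225, 225, 225, 225, 225, 225, 225, 225, 225, 225, 224, 166, 87, 121, 135, 134, 99, 170, 189, 187, 188, 187, 170, 156, 157, 214, 224]
30 [224, 224, 224, 218, 219, 225, 208, 185, 211, 211, 215, 214, 206, 180, 220, 218, 217, 216, 150, 78, 78, 79, 78, 78, 79, 79, 79, 78, 92, 133, 136, 135, 135, 135, 123, 170, 201, 199, 193, 190, 187, 109, 157, 156, 153, 199, 224]
45 [224, 224, 223, 224, 225, 223, 219, 221, 211, 212, 212, 210, 211, 208, 198, 217, 216, 221, 224, 223, 183, 155, 150, 146, 154, 146, 159, 164, 171, 171, 171, 169, 169, 157, 159, 185, 171, 169, 168, 172, 164, 164, 166, 159, 202, 223, 223]
60 [225, 225, 225, 224, 219, 220, 216, 218, 220, 215, 215, 214, 213, 213, 209, 211, 224, 224, 220, 174, 175, 171, 171, 181, 192, 213, 172, 155, 154, 164, 171, 155, 129, 161, 171, 171, 170, 170, 169, 159, 156, 163, 195, 223, 224, 225, 225]
```

Emit:
{"fn": "play_rows", "kwargs": {"series": [0,0,0.2,0,0,0,0.5,0,0,0,0.9,0,0,0,1.4,0,0,0,2,0,0,0,3,0,0,0,4,0,0,0,5,0,0,0,6,0,0,0,7,0,0,0,8,0,0,0,8.5,0,0,0,8.5,0,0,0,8.5,0]}}

```text
clock: 35.25
tcp_pos: [467.5, -253.2, 164.0]
ee_rot: [3.141, 0.0, -1.17]
force: [-0.7, 0.2, -1.5]
width: 41.7
```

```bash
python3 piv.py p9
python3 - <<'E'
from h import *
for t in('p8','p9'):
    g=cv2.cvtColor(load(t)['image'],cv2.COLOR_RGB2GRAY); sub=g[0:60,200:360]; m=(sub<105).astype(np.uint8)
    n,l,st,ce=cv2.connectedComponentsWithStats(m); print(t,[(st[i]+[200,0,0,0,0]).tolist() for i in range(1,n) if st[i,4]>25])
c=cap('top','t2');s=cap('side','s2')
s8=load('p9')['state']; U=np.array([np.cos(.4),np.sin(.4)]);tip=np.array(s8['tcp_pos'])+np.r_[U*140,4.8-22]
print(proj(c,[tip]),proj(s,[tip]))
E
```

```text
{'clock': 35.25, 'tcp_pos': [467.49, -253.25, 164.03], 'ee_rot': [3.14, 0.0, -1.17], 'force': [-0.66, 0.23, -1.5], 'width': 41.66}
hole [279.4 178.3] [266 165  28  28 580]
p8 [[241, 0, 82, 38, 869]]
p9 [[241, 0, 17, 20, 230], [304, 0, 17, 20, 233], [229, 27, 3, 19, 36], [273, 42, 18, 8, 65]]
[[351.51011638 181.17662346]] [[327.73068669 265.8734682 ]]
```

Emit:
{"fn": "play_rows", "kwargs": {"series": [0,0.3,0.8,0,-0.1,1,1.6,0,-0.2,2.2,2.4,0,-0.3,4,2.6,0,-0.5,6.5,2.6,0,-0.7,9.5,2.6,0,-1,12.5,2.6,0,-1.2,15.5,2.6,0,-1.5,18.5,2.6,0,-1.7,21.5,2.6,0,-2,24.5,2.6,0,-2.2,27.5,2.6,0,-2.5,30.5,2.6,0,-2.7,33,2.6,0,-2.8,35,2.6,0,-2.9,36.3,2.6,0,-2.97,37,2.6,0,-2.97,37.2,2.6,0,-2.97,37.2,2.6,0,-2.97,37.2,2.6,0]}}

```text
clock: 37.4
tcp_pos: [438.0, 118.1, 190.2]
ee_rot: [3.141, -0.0, -1.171]
force: [-0.2, -0.6, -2.2]
width: 41.4
```

Emit:
{"fn": "play_rows", "kwargs": {"series": [0,0,0,0,0,0,0,0]}}

```text
clock: 37.6
tcp_pos: [438.0, 118.1, 190.2]
ee_rot: [3.141, 0.0, -1.171]
force: [0.9, -0.5, -1.9]
width: 41.2
```

```bash
python3 piv.py p10
python3 - <<'E'
from h import *
c=cap('top','t3');s=cap('side','s3'); st=r.state(); T=np.array(st['tcp_pos']); yw=st['ee_rot'][2]+np.pi/2; U=np.array([np.cos(yw),np.sin(yw)])
rc=np.r_[T[:2]+142*U,T[2]-17.2]; print(T,yw,rc)
a=proj(c,[rc])[0];b=proj(s,[rc])[0];print(a,b)
A=cv2.imread('pics/t3.png');B=cv2.imread('pics/s3.png')
x,y=a.round().astype(int)-25; x2,y2=b.round().astype(int)-25; print((x,y),(x2,y2))
cv2.imwrite('pics/tsc.png',np.hstack([cv2.resize(A[y:y+50,x:x+50],None,fx=8,fy=8,interpolation=cv2.INTER_CUBIC),cv2.resize(B[y2:y2+50,x2:x2+50],None,fx=8,fy=8,interpolation=cv2.INTER_CUBIC)]))
E
```

```text
{'clock': 37.6, 'tcp_pos': [438.03, 118.14, 190.16], 'ee_rot': [3.14, 0.0, -1.17], 'force': [0.86, -0.5, -1.87], 'width': 41.23}
hole [279.5 178.2] [266 165  28  28 589]
[437.98850694 118.40018658 190.20183446] 0.4002656980116366 [568.76447106 173.73234005 173.00183446]
[229.33744051 185.74207398] [292.53719802 133.82192313]
(np.int64(204), np.int64(161)) (np.int64(268), np.int64(109))
```

View pics/tsc.png

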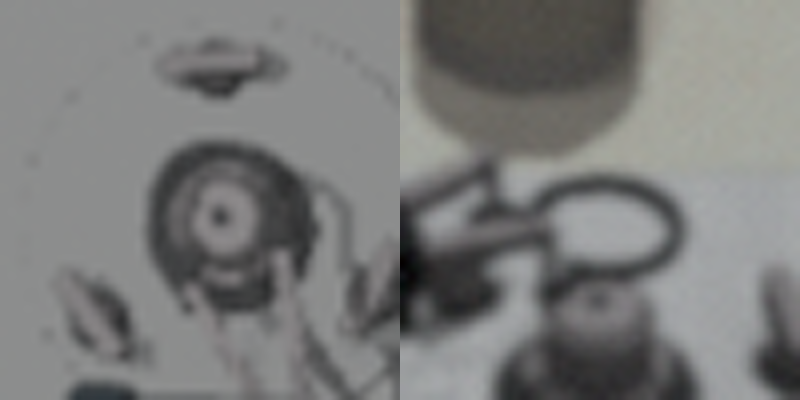

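The ring hangs spread on the pliers' tips above the spindle. Side panel: ring arc centre at about (606,229), with the spindle hole at (600,300). Top panel: spindle hole at (221,215). Next I use the spindle as a reference to correct for camera bias.

Run:
```python
from h import *
t=load('t3');s=load('s3')
ft=lambda p:np.array(p,float)/8+[204,161]; fs=lambda p:(np.array(p,float)-[400,0])/8+[268,109]
sp=np.array([568.5,173.8,134]); bt=ft((221,215))-proj(t,[sp])[0]; bs=fs((600,300))-proj(s,[sp])[0]; print('bias',bt,bs)
# predicted outlines, in crop px, for ring rear arc at given centre, bias applied
def show(c):
    th=np.linspace(0,2*np.pi,360); P=np.c_[c[0]+25*np.cos(th),c[1]+25*np.sin(th),np.full(360,c[2])]
    a=(proj(t,P)+bt-[204,161])*8; b=(proj(s,P)+bs-[268,109])*8+[400,0]
    print(c,'top L/T',a[:,0].min().round(),a[:,1].min().round(),'R',a[:,0].max().round(),'side R/T/B',b[:,0].max().round(),b[:,1].min().round(),b[:,1].max().round())
for z in(173,168,165): show((568.8,173.7,z))
th=np.linspace(0,2*np.pi,360)
P=np.c_[568.5+23.5*np.cos(th),173.8+23.5*np.sin(th),np.full(360,107)];a=(proj(t,P)+bt-[204,161])*8;print('sleeve top',a.min(0),a.max(0))
```

```text
bias [1.03015877 0.69119104] [0.85531415 1.07942278]
(568.8, 173.7, 173) top L/T 145.0 137.0 R 277.0 side R/T/B 685.0 153.0 263.0
(568.8, 173.7, 168) top L/T 146.0 139.0 R 279.0 side R/T/B 684.0 166.0 275.0
(568.8, 173.7, 165) top L/T 147.0 140.0 R 279.0 side R/T/B 684.0 173.0 282.0
sleeve top [168.28905852 162.90004483] [287.32332145 281.56604072]
```

Bias-corrected, the ring centre is (568.8,173.7), within about 1 mm of the spindle axis, at z of about 165. That is slightly lower than nominal, so the nose droops a little. I descend gently with force checks.

Emit:
{"fn": "play_rows", "kwargs": {"series": [0,0,-0.2,0,0,0,-0.6,0,0,0,-1.1,0,0,0,-1.6,0,0,0,-2,0,0,0,-2.3,0,0,0,-2.6,0,0,0,-2.9,0,0,0,-3.2,0,0,0,-3.4,0,0,0,-3.4,0]}}

```text
clock: 38.85
tcp_pos: [437.7, 118.7, 155.9]
ee_rot: [3.141, 0.0, -1.17]
force: [-0.6, 0.0, -1.5]
width: 41.5
```

```bash
python3 piv.py p11
```

```text
{'clock': 38.85, 'tcp_pos': [437.73, 118.67, 155.9], 'ee_rot': [3.14, 0.0, -1.17], 'force': [-0.56, 0.04, -1.51], 'width': 41.48}
hole [279.4 178.2] [267 164  27  29 581]
```

Emit:
{"fn": "play_rows", "kwargs": {"series": [0,0,-0.2,0,0,0,-0.4,0,0,0,-0.6,0,0,0,-0.8,0,0,0,-0.8,0]}}

```text
clock: 39.4
tcp_pos: [437.7, 118.7, 147.9]
ee_rot: [3.141, 0.0, -1.17]
force: [0.3, -0.4, -1.6]
width: 41.5
```

```bash
python3 piv.py p12
```

```text
{'clock': 39.4, 'tcp_pos': [437.69, 118.65, 147.86], 'ee_rot': [3.14, 0.0, -1.17], 'force': [0.32, -0.44, -1.62], 'width': 41.51}
hole [279.4 178.1] [266 165  28  28 584]
```

Emit:
{"fn": "play_rows", "kwargs": {"series": [0,0,-0.2,0,0,0,-0.4,0,0,0,-0.6,0,0,0,-0.7,0,0,0,-0.8,0,0,0,-0.8,0]}}

```text
clock: 40.05
tcp_pos: [437.8, 118.7, 140.1]
ee_rot: [3.141, 0.0, -1.17]
force: [-0.8, 0.2, -1.8]
width: 41.4
```

```bash
python3 piv.py p13
python3 - <<'E'
from h import *
c=cap('top','t4');s=cap('side','s4')
A=cv2.imread('pics/t4.png');B=cv2.imread('pics/s4.png')
cv2.imwrite('pics/ts4.png',np.hstack([cv2.resize(A[161:211,204:254],None,fx=8,fy=8,interpolation=cv2.INTER_CUBIC),cv2.resize(B[125:175,268:318],None,fx=8,fy=8,interpolation=cv2.INTER_CUBIC)]))
E
```

```text
{'clock': 40.05, 'tcp_pos': [437.82, 118.67, 140.06], 'ee_rot': [3.14, 0.0, -1.17], 'force': [-0.83, 0.15, -1.77], 'width': 41.41}
hole [279.8 178. ] [267 164  27  28 590]
```

Emit:
{"fn": "play_rows", "kwargs": {"series": [0,0,-0.1,0,0,0,-0.2,0,0,0,-0.2,0,0,0,-0.2,0]}}

```text
clock: 40.6
tcp_pos: [437.9, 118.6, 138.2]
ee_rot: [3.142, 0.0, -1.17]
force: [-0.4, -0.7, -1.2]
width: 41.2
```

Emit:
{"fn": "play_rows", "kwargs": {"series": [0,0,-0.1,0,0,0,-0.2,0,0,0,-0.2,0,0,0,-0.2,0]}}

```text
clock: 41.0
tcp_pos: [437.9, 118.7, 136.2]
ee_rot: [3.141, 0.0, -1.17]
force: [-0.5, 0.9, -1.5]
width: 41.1
```

Emit:
{"fn": "play_rows", "kwargs": {"series": [0,0,-0.1,0,0,0,-0.1,0,0,0,-0.1,0]}}

```text
clock: 41.3
tcp_pos: [437.9, 118.7, 135.2]
ee_rot: [3.142, 0.0, -1.17]
force: [-0.2, 0.7, -1.8]
width: 41.5
```

```bash
python3 piv.py p14
```

```text
{'clock': 41.3, 'tcp_pos': [437.9, 118.66, 135.17], 'ee_rot': [3.14, 0.0, -1.17], 'force': [-0.19, 0.69, -1.8], 'width': 41.48}
hole [279.6 178. ] [267 165  28  27 585]
```

Emit:
{"fn": "play_rows", "kwargs": {"series": [0,0,-0.1,0,0,0,-0.1,0,0,0,-0.1,0]}}

```text
clock: 41.65
tcp_pos: [437.9, 118.7, 134.2]
ee_rot: [3.142, 0.0, -1.17]
force: [-0.6, 1.0, -2.4]
width: 41.4
```

Emit:
{"fn": "play_rows", "kwargs": {"series": [0,0,-0.1,0,0,0,-0.1,0,0,0,-0.1,0]}}

```text
clock: 41.95
tcp_pos: [437.9, 118.7, 133.2]
ee_rot: [3.141, 0.0, -1.17]
force: [-0.0, -0.4, -1.8]
width: 41.4
```

Emit:
{"fn": "play_rows", "kwargs": {"series": [0,0,-0.1,0,0,0,-0.1,0,0,0,-0.1,0]}}

```text
clock: 42.25
tcp_pos: [437.9, 118.7, 132.2]
ee_rot: [-3.142, 0.0, -1.17]
force: [-0.0, -0.7, -1.5]
width: 41.3
```

```bash
python3 piv.py p15
```

```text
{'clock': 42.25, 'tcp_pos': [437.93, 118.67, 132.2], 'ee_rot': [-3.14, 0.0, -1.17], 'force': [-0.02, -0.74, -1.49], 'width': 41.33}
hole [279.7 178.8] [266 165  28  28 606]
```

Emit:
{"fn": "play_rows", "kwargs": {"series": [0,0,-0.1,0,0,0,-0.1,0,0,0,-0.1,0]}}

```text
clock: 42.6
tcp_pos: [437.9, 118.7, 131.2]
ee_rot: [3.141, 0.0, -1.17]
force: [0.5, 0.5, -1.9]
width: 41.4
```

```bash
python3 piv.py p16; for i in 1 2 3; do python3 st.py|cut -c1-30 >/dev/null; done
```

```text
{'clock': 42.6, 'tcp_pos': [437.89, 118.65, 131.17], 'ee_rot': [3.14, 0.0, -1.17], 'force': [0.54, 0.53, -1.93], 'width': 41.42}
hole [279.7 179.2] [266 166  28  27 605]
```

Emit:
{"fn": "play_rows", "kwargs": {"series": [0,0,-0.1,0,0,0,-0.1,0,0,0,-0.1,0]}}

```text
clock: 42.95
tcp_pos: [437.9, 118.6, 130.2]
ee_rot: [-3.142, -0.0, -1.17]
force: [0.0, 0.3, -2.1]
width: 41.3
```

```bash
python3 piv.py p17
```

```text
{'clock': 42.95, 'tcp_pos': [437.94, 118.64, 130.2], 'ee_rot': [-3.14, -0.0, -1.17], 'force': [0.02, 0.32, -2.05], 'width': 41.3}
hole [279.7 179.2] [266 166  28  28 616]
```

Run:
```python
from h import *
def edge(p,thr=110):
    o=[]
    for i in range(len(p)-1):
        if (p[i]-thr)*(p[i+1]-thr)<0: o.append((round(float(225+i+(p[i]-thr)/(p[i]-p[i+1])),1),'v' if p[i+1]<p[i] else '^'))
    return o
for t in('p8','p9','p10','p13','p15','p17'):
    g=cv2.cvtColor(load(t)['image'],cv2.COLOR_RGB2GRAY).astype(float)
    print(t)
    for r0 in(1,5,9,13,17): print(r0,edge(g[r0:r0+2,225:340].mean(0)))
```

```text
p8
1 [(240.4, 'v'), (256.5, '^'), (306.2, 'v'), (322.5, '^')]
5 [(241.2, 'v'), (256.5, '^'), (307.9, 'v'), (321.6, '^')]
9 [(242.1, 'v'), (251.9, '^'), (310.7, 'v'), (320.7, '^')]
13 [(242.6, 'v'), (246.2, '^'), (250.6, 'v'), (252.8, '^'), (306.8, 'v'), (310.3, '^'), (315.5, 'v'), (320.0, '^')]
17 [(255.9, 'v'), (258.8, '^'), (300.9, 'v'), (304.7, '^')]
p9
1 [(240.7, 'v'), (257.2, '^'), (303.0, 'v'), (319.4, '^')]
5 [(242.0, 'v'), (257.1, '^'), (304.4, 'v'), (319.9, '^')]
9 [(242.4, 'v'), (255.2, '^'), (305.2, 'v'), (320.2, '^')]
13 [(243.3, 'v'), (252.9, '^'), (308.5, 'v'), (319.3, '^')]
17 [(243.8, 'v'), (247.9, '^'), (313.7, 'v'), (318.6, '^')]
p10
1 [(239.8, 'v'), (258.9, '^'), (275.1, 'v'), (281.2, '^'), (302.6, 'v'), (322.5, '^')]
5 [(241.6, 'v'), (258.8, '^'), (302.1, 'v'), (321.3, '^')]
9 [(242.5, 'v'), (257.5, '^'), (300.6, 'v'), (320.3, '^')]
13 [(243.3, 'v'), (260.1, '^'), (298.2, 'v'), (319.4, '^')]
17 [(243.8, 'v'), (248.6, '^'), (250.9, 'v'), (261.9, '^'), (294.2, 'v'), (306.2, '^'), (311.1, 'v'), (318.6, '^')]
p13
1 [(230.6, '^'), (240.1, 'v')]
5 [(225.4, '^'), (241.7,
[... 773 characters left out ...]
(320.5, '^'), (337.1, 'v')]
13 [(226.3, '^'), (242.8, 'v'), (255.6, '^'), (302.6, 'v'), (319.7, '^'), (336.5, 'v'), (337.5, '^')]
17 [(227.2, '^'), (243.7, 'v'), (262.2, '^'), (296.1, 'v'), (318.9, '^')]
p17
1 [(240.5, 'v'), (259.5, '^'), (263.5, 'v'), (295.6, '^'), (298.2, 'v'), (301.5, '^'), (303.2, 'v'), (322.6, '^'), (337.5, 'v')]
5 [(241.3, 'v'), (256.6, '^'), (282.2, '^'), (284.4, 'v'), (289.4, '^'), (303.6, 'v'), (321.6, '^'), (338.4, 'v')]
9 [(225.1, '^'), (255.2, '^'), (306.1, 'v'), (320.7, '^'), (337.6, 'v')]
13 [(225.9, '^'), (242.6, 'v'), (256.7, '^'), (301.7, 'v'), (320.0, '^'), (336.9, 'v'), (337.6, '^')]
17 [(226.8, '^'), (243.6, 'v'), (266.5, '^'), (292.8, 'v'), (319.0, '^')]
```

Wrist-image clues (pivot hole and lug edges returning to their level positions) suggest the ring's rear already rests lightly on the sleeve and levels as I lower it. When the ring lies level at the groove, the TCP should be at about z 127.

Emit:
{"fn": "play_rows", "kwargs": {"series": [0,0,-0.1,0,0,0,-0.1,0,0,0,-0.1,0]}}

```text
clock: 43.3
tcp_pos: [437.9, 118.7, 129.2]
ee_rot: [3.142, 0.0, -1.17]
force: [-0.1, -0.0, -1.4]
width: 41.2
```

Emit:
{"fn": "play_rows", "kwargs": {"series": [0,0,-0.1,0,0,0,-0.1,0,0,0,-0.1,0]}}

```text
clock: 43.6
tcp_pos: [437.9, 118.7, 128.2]
ee_rot: [-3.142, 0.0, -1.17]
force: [-0.1, 0.4, -0.8]
width: 41.5
```

```bash
cat > ed.py <<'E'
from h import *
import sys
for t in sys.argv[1:]:
    g=cv2.cvtColor(load(t)['image'],cv2.COLOR_RGB2GRAY).astype(float); o=[]
    for r0 in range(3,16,2):
        p=g[r0:r0+2].mean(0); L=[i+(p[i]-110)/(p[i]-p[i+1]) for i in range(234,250) if p[i]>=110>p[i+1]]; Rr=[i+(p[i]-110)/(p[i]-p[i+1]) for i in range(312,330) if p[i]<110<=p[i+1]]
        if L and Rr: o.append((L[0],Rr[-1]))
    o=np.array(o); print(t,len(o),'L',o[:,0].mean().round(2),'R',o[:,1].mean().round(2),'w',(o[:,1]-o[:,0]).mean().round(2))
E
python3 piv.py p18; python3 ed.py p8 p10 p12 p13 p14 p15 p16 p17 p18
```

```text
{'clock': 43.6, 'tcp_pos': [437.93, 118.67, 128.19], 'ee_rot': [-3.14, 0.0, -1.17], 'force': [-0.14, 0.36, -0.78], 'width': 41.49}
hole [279.5 179.9] [266 166  28  29 616]
p8 6 L 241.79 R 320.98 w 79.2
p10 7 L 242.37 R 320.35 w 77.98
p12 7 L 242.56 R 320.31 w 77.74
p13 7 L 242.48 R 320.3 w 77.82
p14 7 L 242.34 R 320.33 w 77.98
p15 7 L 242.15 R 320.6 w 78.46
p16 7 L 242.1 R 320.69 w 78.59
p17 7 L 241.94 R 320.8 w 78.86
p18 7 L 241.75 R 320.99 w 79.24
```

Emit:
{"fn": "play_rows", "kwargs": {"series": [0,0,-0.05,0,0,0,-0.1,0,0,0,-0.1,0]}}

```text
clock: 43.95
tcp_pos: [437.9, 118.7, 127.1]
ee_rot: [3.141, 0.0, -1.17]
force: [0.3, 0.2, -0.9]
width: 41.3
```

```bash
python3 piv.py p19; python3 ed.py p19
```

```text
{'clock': 43.95, 'tcp_pos': [437.85, 118.66, 127.12], 'ee_rot': [3.14, 0.0, -1.17], 'force': [0.31, 0.17, -0.87], 'width': 41.32}
hole [279.5 180.2] [266 167  28  28 621]
p19 7 L 241.65 R 321.14 w 79.49
```

Emit:
{"fn": "play_rows", "kwargs": {"series": [0,0,-0.05,0,0,0,-0.05,0,0,0,-0.05,0,0,0,-0.05,0]}}

```text
clock: 44.4
tcp_pos: [437.9, 118.6, 126.7]
ee_rot: [3.142, -0.0, -1.17]
force: [-0.3, -0.6, -1.9]
width: 41.2
```

```bash
python3 piv.py p20; python3 ed.py p20
```

```text
{'clock': 44.4, 'tcp_pos': [437.92, 118.64, 126.7], 'ee_rot': [3.14, -0.0, -1.17], 'force': [-0.28, -0.62, -1.93], 'width': 41.19}
hole [279.5 180.4] [266 167  28  28 629]
p20 7 L 241.57 R 321.14 w 79.57
```

Emit:
{"fn": "play_rows", "kwargs": {"series": [0,0,0,0,0,0,0,0,0,0,0,0,0,0,0,0,0,0,0,0]}}

```text
clock: 44.95
tcp_pos: [437.9, 118.7, 126.7]
ee_rot: [-3.142, -0.0, -1.17]
force: [-0.6, -0.1, -1.7]
width: 41.8
```

```bash
python3 piv.py p21; python3 ed.py p21
python3 - <<'E'
from h import *
s=cap('side','s5');t=cap('top','t5'); s3=load('s3'); t3=load('t3')
# ring outline expected (bias-corrected) vs. observed dark->light edge on the far/right side
bs=np.array([.855,1.08]);bt=np.array([1.03,.69])
g=cv2.cvtColor(s['image'],cv2.COLOR_RGB2GRAY); gt=cv2.cvtColor(t['image'],cv2.COLOR_RGB2GRAY)
for n,c,gg,b in(('side',s,g,bs),('top',t,gt,bt)):
    p=proj(c,[[568.9,173.8,109.7]])[0]+b; print(n,p.round(1)); q=p.round().astype(int)
    print('right',gg[q[1],q[0]:q[0]+16].tolist(),'up',gg[q[1]-16:q[1]+1,q[0]][::-1].tolist(),'left',gg[q[1],q[0]-16:q[0]+1][::-1].tolist())
E
```

```text
{'clock': 44.95, 'tcp_pos': [437.94, 118.67, 126.71], 'ee_rot': [-3.14, -0.0, -1.17], 'force': [-0.57, -0.09, -1.74], 'width': 41.75}
hole [279.5 180.4] [266 167  28  29 629]
p21 7 L 241.57 R 321.15 w 79.58
side [293.  153.5]
right [65, 66, 66, 60, 54, 59, 74, 85, 76, 74, 110, 145, 160, 166, 165, 165] up [65, 85, 94, 112, 123, 121, 103, 93, 110, 126, 139, 158, 167, 169, 169, 168, 170] left [65, 66, 64, 62, 58, 56, 68, 81, 88, 85, 83, 89, 94, 88, 81, 87, 108]
top [232.4 188.6]
right [122, 132, 135, 121, 92, 69, 57, 57, 55, 52, 62, 78, 127, 141, 141, 141] up [122, 98, 107, 130, 136, 129, 110, 85, 71, 68, 86, 123, 141, 141, 141, 141, 113] left [122, 115, 125, 135, 136, 123, 85, 64, 70, 68, 101, 135, 141, 142, 141, 141, 141]
```

```bash
python3 -c "
from workcell import job
print(job.job_done())"; python3 st.py
```

```text
the job is handed in; nothing more can be done
None
the job is handed in; nothing more can be done
```

The job is handed in at about 45 s of the 72 s allowed. The ring should be spread at the spindle groove, still gripped in the pliers. No verdict came back.

**What I did**
- **T-bolts:** I turned all three clockwise to their stops. The first grip on one of them was poor and left it slightly short, so I regripped and finished it. At each stop the wrist torque rose clearly, to 0.5–0.85 N m.
- **Pliers:** My first carry was too fast in a light grip, and the pliers swung about 0.6 rad nose-down. I put them back in the cradle, regripped and moved more gently after that.
- **Ring:** I set the tips in the gap, squeezed to the stop, lifted the ring off the post and lowered it slowly down the spindle.

**Last checks**
- **Grip:** The fingers read about 41.5 mm, which is the pliers' stop.
- **Centring:** Seen from the side and above before I lowered it, the ring was within about 1 mm of the spindle axis. There was no noticeable side force on the way down.
- **Height and level:** I estimate the ring's centre is within about 1 mm of the groove's middle, tilted about 0.03 rad.

**Unsure or disagreeing**
- **Sag above the spindle:** The side camera put the ring about 8 mm lower than the pliers' geometry predicted, so it probably sagged on the pins. Lowering it onto the sleeve seems to have levelled it, judging by the wrist images.
- **Final seating:** The final height and level are inferred from those shifts. The contact force never rose clearly above noise, the last camera readings could not tell the ring from the dark parts around it, and I had no picture views left to look directly.

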